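# Set the bath controller's slide switches with a stick

### The arm

A 7-joint arm with a two-finger parallel gripper is mounted at the origin on the work surface. World frame = base frame: x ahead of the robot, y to its left, z up, the work surface at z = 0. Lengths are in mm, angles in rad, forces in N, time in s.
With the tool pointing down it reaches from about 350 to 900 mm from the base axis. Payload 8.1 kg.
Tool frame: the origin (TCP) lies midway between the tips of the shut fingers; the grasp point (between the pads) lies pinch_z behind it (pinch_z is the distance from the TCP to the grasp point, in mm); z points along the fingers, y is the line along which they close (so a half turn about z gives the same grasp; the last joint's range is limited). The gripper opens to 92 mm and grips with 3 to 60 N. Pads are 19 mm wide; open, the fingers measure 130 mm over their backs; the gripper's body (75 mm by 190 mm) begins 47 mm behind the grasp point.
Start: joints at [0.997, 0.434, 0.025, 1.573, -0.012, 1.134, -0.075], TCP at [283.48, -557.029, 226.742] pointing down, gripper open.
Joint ranges: [-2.62, 2.62], [-0.44, 2.09], [-1.27, 1.32], [0.08, 2.57], [-1.32, 4.46], [0.12, 2], [-2.74, 2.74]. Speed limits (rad/s): [2.22, 2.22, 3.01, 3.01, 3.14, 3.14, 3.14].

### API

Orientations are given as a unit quaternion [w, x, y, z].
In Python, from plant import * gives the robot as it stands. The module is installed in compiled form; this text tells all that it offers.
- The arm moves only by the shell command python3 -m inch 'ROWS' [OPENING]. ROWS is JSON, a list of rows, each an object with "xyz": the shift along the tool's x, y, z in mm, a list of three; "twist": the turn, a rotation vector about the tool's x, y, z in degrees, a list of three. In form: [{"xyz": [tx, ty, tz], "twist": [ax, ay, az]}, ...]. A call has 1 to 8 rows; each row shifts and turns the commanded pose from where the row before left it, along the tool's axes as they then stand; what a row does not reach is not made up. A row lasts 1/12 s, in which the tool goes at most 41.7 mm and 7.16 degrees, less where a joint would pass 70% of its speed; a pose out of reach is approached as far as the arm can. A call is refused whole if a number of a shift passes 41.7 or a number of a turn 7.16, either way. A call with a gripper value outside its range is refused whole. OPENING is the finger opening in mm, from 0 to 91.8, set as the call begins (- or left out, the last holds). The fingers move at their own pace and stop on an object; the grip force is fixed at half the most. Time passes only in rows, so rows that do not move let the fingers close. It gives the time, the measured TCP pose, the force, the opening and the grip force at its end, in the units of the state.
- observe(): the state, without advancing time (a new reading comes with each control period).
- camera(name): name is "side" or "top" or "wrist"; returns a dict with "pixels" (400x640x3 uint8, red, green, blue), "depth" (400x640 float32, mm along the optical axis (not along the pixel's ray), 0 where there is no reading), "camera_matrix" (3x3 intrinsics, pixels), "R" (3x3) and "t" (3): a world point X has camera coordinates R X + t. Camera axes: x right, y down, z forward; pixel columns grow to the right and rows downward; lengths in mm; the calibration is good to about 2 mm. A picture is of the moment at which its call begins.
- finish_job(): hands the job in; it is judged then, once.
Trained networks look in a picture, given as the dict that the camera call returned (one of the last four; its "shot" number tells which), for a name from the list of things; names that differ only in an ending like _2 or _b are one class to them, and where a whole thing is asked for, a point or a joint stands for the part that bears it (a point fixed in the world has none). Each returns a list of dicts, best first, with "conf" (0 to 1); they miss things now and then, are a little off and sometimes report something else, mostly with a low value. They report only what shows in the picture. A call takes as long as a camera call. They do not tell look-alikes from the thing itself.
- search_frame(picture, label): "position" ([column, row] in pixels, amid what is visible of it).
The state is a dict: "t": time; "qpos": joint angles; "qd": joint speeds; "effort": joint torques, N m; "ee_pos": TCP position; "tcp_rot": TCP orientation; "contact_force": force on the tool from outside, world axes, zero at the start; "torque": the same for the moment, N m; "width": finger opening in mm; "finger_force": force on a finger pad.
Only numpy, scipy, OpenCV 4.12 (cv2) and the standard library are available. Lean on these libraries where they do the work, as an engineer would, in place of code of your own. Each camera call takes 0.05 s, during which the arm holds its last target. There are 200 camera calls.

### The job

Take the green setting stick out of the ceramic cup and use it to slide the yellow, blue and white switches in the grey control box fully ON (to the end with the white bar) and the red one fully OFF, working with a light hand: feel for the bottom of the slot and the end of the travel rather than ramming, and keep the fingers off the switches. Then put the stick back in the cup, tip down, and leave the cup standing and everything else where it is.

Things in the scene. Friction and masses are not known exactly. Their poses are not given: they have to be found in the camera images.
- bank: grey plastic control box with its lid off, fixed, 110 mm along x, 150 mm along y, 45 mm tall; origin at the centre of its underside. Four open slots run along its x, side by side along its y, centred at y = -39, -13, +13 and +39 mm: each 66 mm long (x from -33 to +33 mm), 18 mm wide, 25 mm deep (black floor at z = 20 mm, top of the box at z = 45 mm). One coloured slide switch sits in each slot. Its +x end is the ON end, marked by a white bar along the top; the -x end is OFF.
- cup: loose white ceramic toothbrush cup, straight-sided, 52 mm outside diameter, 42 mm inside, 100 mm tall, inner floor 6 mm above its underside, 0.45 kg; origin at the centre of its underside, z up
- cup_in (a point): centre of the cup's inner floor
- stick_grip (a point): centre of the handle of the loose green plastic setting stick: a straight round stick 165 mm long, about 45 g; handle 16 mm in diameter and 58 mm long at the top, below it a straight shank 9 mm in diameter. It starts leaning in the cup by about 0.3 rad, handle up. z of this point points along the stick from tip to handle end; the handle's end is 30 mm along +z, the tip of the shank is 135 mm along -z
- stick_tip (a point): tip of the stick's shank (centre of its end face)
- red_top (a point): centre of the top face of the red slide switch: a block 12 mm along the slot, 14 mm across it and 15 mm high above the slot floor (its top is 10 mm below the top of the box); it moves with the switch. Which slot holds which colour varies. Axes as the box's
- sw_red (a joint): red switch in m: 0 = OFF (block's centre 8 mm to the -x side of the slot's middle), 0.016 = ON (8 mm to the +x side); can start part-way. Needs about 8 N to move, stays where left, stops hard at both ends: a push that has risen to 12 or 13 N is home, one of over 30 N breaks it. A held stick yields some mm under such pushes, so it lags behind the hand
- yellow_top (a point): centre of the top face of the yellow slide switch: a block 12 mm along the slot, 14 mm across it and 15 mm high above the slot floor (its top is 10 mm below the top of the box); it moves with the switch. Which slot holds which colour varies. Axes as the box's
- sw_yellow (a joint): yellow switch in m: 0 = OFF (block's centre 8 mm to the -x side of the slot's middle), 0.016 = ON (8 mm to the +x side); can start part-way. Needs about 8 N to move, stays where left, stops hard at both ends: a push that has risen to 12 or 13 N is home, one of over 30 N breaks it. A held stick yields some mm under such pushes, so it lags behind the hand
- blue_top (a point): centre of the top face of the blue slide switch: a block 12 mm along the slot, 14 mm across it and 15 mm high above the slot floor (its top is 10 mm below the top of the box); it moves with the switch. Which slot holds which colour varies. Axes as the box's
- sw_blue (a joint): blue switch in m: 0 = OFF (block's centre 8 mm to the -x side of the slot's middle), 0.016 = ON (8 mm to the +x side); can start part-way. Needs about 8 N to move, stays where left, stops hard at both ends: a push that has risen to 12 or 13 N is home, one of over 30 N breaks it. A held stick yields some mm under such pushes, so it lags behind the hand
- white_top (a point): centre of the top face of the white slide switch: a block 12 mm along the slot, 14 mm across it and 15 mm high above the slot floor (its top is 10 mm below the top of the box); it moves with the switch. Which slot holds which colour varies. Axes as the box's
- sw_white (a joint): white switch in m: 0 = OFF (block's centre 8 mm to the -x side of the slot's middle), 0.016 = ON (8 mm to the +x side); can start part-way. Needs about 8 N to move, stays where left, stops hard at both ends: a push that has risen to 12 or 13 N is home, one of over 30 N breaks it. A held stick yields some mm under such pushes, so it lags behind the hand
- lota: loose stainless lota (round pot), 104 mm in diameter, 95 mm tall; origin at the centre of its underside; a bystander
- jar: loose closed white plastic jar, 72 mm in diameter, 85 mm tall; origin at the centre of its underside; a bystander
- soap_dish: loose blue soap dish, 85 x 125 x 25 mm; origin at the centre of its underside; a bystander
- toothbrush: loose green toothbrush lying along its x, about 185 mm long; origin at the centre of its underside; a bystander
- box_lid: loose grey lid of the control box lying flat, 110 x 150 x 8 mm; origin at the centre of its underside; a bystander
- screwdriver: loose screwdriver lying along its x; origin at the centre of its underside; a bystander
Not all that is in view belongs to the job. Leave any brown look-alike of the part that bears stick_grip alone. Leave any purple look-alike of the cup alone.

How it is judged (in metres and radians):
On the way, in this order (a step that is already met when the one before it is completed fails the run):
1. the stick is out of the cup (z of stick_tip in the frame of cup above 0.102 m), for 0.1 s.
2. all four switches are set: yellow, blue and white ON, red OFF (value of joint each of sw_yellow, sw_blue, sw_white above 0.0135 m and value of joint sw_red below 0.0025 m), for 0.2 s.
At the end, for the whole second after the job is handed in: Yellow, blue and white switches within 2.5 mm of the ON stop and red within 2.5 mm of the OFF stop; the stick back in the cup with its tip down on or near the inner floor (less than 30 mm above the cup's underside), released and at rest; the cup upright on the ledge (all of step 2 and z of stick_tip in the frame of cup below 0.03 m and horizontal distance between stick_tip and cup_in below 0.03 m and angle between cup's own z axis and vertical below 0.1 rad and linear speed of each of stick, cup below 0.02 m/s); the robot touches nothing.
It fails at once if a switch is touched by the fingers instead of the stick (contact force between the fingers and sw_red above 0.5 N or contact force between the fingers and sw_yellow above 0.5 N or contact force between the fingers and sw_blue above 0.5 N or contact force between the fingers and sw_white above 0.5 N).
It fails at once if the stick is rammed into the box (over 100 N) or pushed too hard against a switch (over 30 N) (contact force between stick and bank above 100 N or contact force between stick and sw_red above 30 N or contact force between stick and sw_yellow above 30 N or contact force between stick and sw_blue above 30 N or contact force between stick and sw_white above 30 N).
It fails at once if the cup is tipped or pushed away (over 0.35 rad or 40 mm) (angle between cup's own z axis and vertical above 0.35 rad or distance of cup from where it was at the start of the episode above 0.04 m).
It fails at once if a bystander is pushed (over 20 mm) (distance of any of lota, jar, soap_dish, toothbrush, box_lid, screwdriver from where it was at the start of the episode above 0.02 m).
It also fails if it takes over 72 s, if anything falls off the work surface, if the arm or the gripper's body presses on something with over 40 N, if the wrist force passes 120 N, or if a joint passes its speed limit or range.

## Working session

There is one attempt and no reset: what is moved stays moved. The work goes in short steps, Python scripts to look and compute and a shell command to move; the robot and the scene stay as the last step left them, time stands still between calls to the robot, and variables do not carry over. Pictures are saved under pics/ and viewed, at most 10 in all, crops included, and the job is handed in when it is done.

```bash
mkdir -p pics
cat > h.py <<'E'
from plant import *
import numpy as np, cv2
from scipy.spatial.transform import Rotation as Ro
def save(p,n,crop=None,s=1):
    im=p["pixels"][:,:,::-1]
    if crop: im=im[crop[1]:crop[3],crop[0]:crop[2]]
    cv2.imwrite("pics/"+n,cv2.resize(im,None,fx=s,fy=s))
def world(p,u,v,d=None):
    u,v=np.asarray(u,float),np.asarray(v,float)
    if d is None: d=p["depth"][np.int32(v),np.int32(u)]
    K=p["camera_matrix"]
    c=np.stack([(u-K[0,2])/K[0,0]*d,(v-K[1,2])/K[1,1]*d,d],-1)
    return (c-p["t"])@p["R"]
def proj(p,X):
    c=np.asarray(X)@p["R"].T+p["t"]; q=c@p["camera_matrix"].T
    return q[...,:2]/q[...,2:]
E
python3 - <<'E'
from h import *
np.set_printoptions(precision=1,suppress=True)
o=observe(); print({k:np.round(v,3) for k,v in o.items()})
for n in("top","side"):
    p=camera(n); save(p,n+"0.png"); print(n,p["R"],p["t"],p["camera_matrix"])
    for l in("bank","cup","stick_grip","red_top","yellow_top","blue_top","white_top","lota","jar","soap_dish","toothbrush","box_lid","screwdriver"):
        print(l,[(np.round(r["position"]),round(r["conf"],2),world(p,*r["position"])) for r in search_frame(p,l)[:3]])
E
```

```text
{'t': np.float64(0.0), 'qpos': array([ 1. ,  0.4,  0. ,  1.6, -0. ,  1.1, -0.1]), 'qd': array([-0.,  0.,  0.,  0.,  0.,  0., -0.]), 'effort': array([  0. , -66.8,   1. , -31.4,  -0.1,   0. ,   0. ]), 'ee_pos': array([ 283.2, -556.5,  225.9]), 'tcp_rot': array([-0. ,  1. ,  0.2, -0. ]), 'contact_force': array([-0.5,  0.3,  0.4]), 'torque': array([ 0.1, -0. , -0. ]), 'finger_force': np.float64(0.0), 'width': np.float64(91.591)}
top [[-0.  -1.   0. ]
 [-1.   0.  -0.2]
 [ 0.2 -0.  -1. ]] [ -35.3  574.4 1155.2] [[436.9   0.  326.6]
 [  0.  436.9 200.4]
 [  0.    0.    1. ]]
bank [(array([369., 219.]), 0.72, array([ 525.7, -155.4,   32.6]))]
cup [(array([233., 221.]), 0.95, array([526.3, 231.6,   6.4])), (array([225., 189.]), 0.65, array([618.1, 257.1,  15.2]))]
stick_grip [(array([299., 213.]), 0.78, array([549.4,  43.5,  -0.1])), (array([257., 300.]), 0.78, array([304. , 154.3,  16. ]))]
red_top [(array([285., 138.]), 0.15, array([748.9,  79.7,  84.8]))]
yellow_top []
blue_top []
white_top [(array([283., 138.]), 0.61, array([748.1,  86.7,  82.3]))]
lota [(array([171., 162.]), 0.88, array
[... 1090 characters left out ...]
_top [(array([299., 179.]), 0.37, array([ 760.3, -172.4,    1.6]))]
yellow_top [(array([236., 204.]), 0.42, array([-12.6, 565.2, 729.6]))]
blue_top []
white_top []
lota [(array([142., 281.]), 0.77, array([642.3, 407.3,  94.8]))]
jar [(array([235., 208.]), 0.73, array([730.9, 100.9,  59.7]))]
soap_dish [(array([230., 376.]), 0.91, array([390.5, 388.9,   4.7]))]
toothbrush [(array([301., 177.]), 0.43, array([ 757.5, -180. ,    7.5])), (array([234., 205.]), 0.18, array([733.6,  98.8,  67.8]))]
box_lid [(array([425., 180.]), 0.62, array([ 455.8, -433.1,    3.4]))]
screwdriver [(array([372., 144.]), 0.61, array([ 696.5, -472.9,   23.9])), (array([141., 280.]), 0.24, array([723.4, 388.3,  20.1]))]
```

View pics/top0.png

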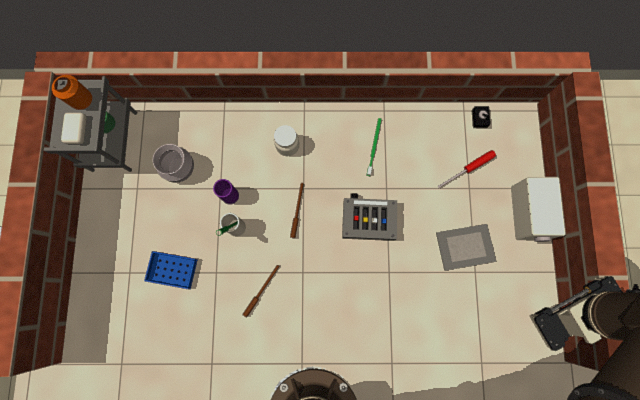

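View pics/side0.png

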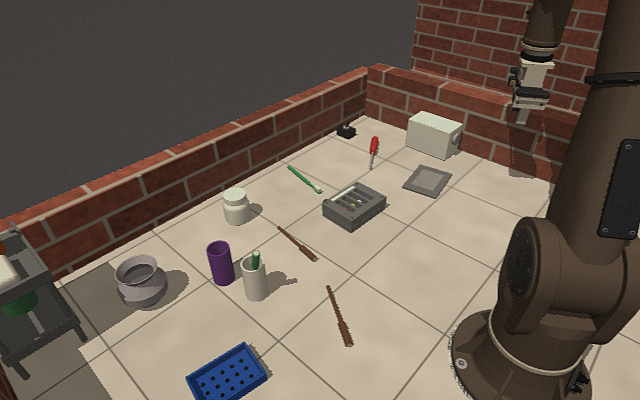

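The top view shows the white cup at about (231,225) with the green handle leaning left to (220,231), and the purple cup beside it at (225,190). The box is at (370,219) with its white bar at the top, on the +x side. Its slots from left to right hold red, yellow, white and blue. The side view agrees, and the brown sticks lie on the floor.

```bash
cat > meas.py <<'E'
from h import *
np.set_printoptions(precision=1,suppress=True)
def cloud(p,crop):
    u,v=np.meshgrid(np.arange(crop[0],crop[2]),np.arange(crop[1],crop[3])); u=u.ravel();v=v.ravel()
    d=p["depth"][v,u]; k=d>0; return world(p,u[k],v[k]),p["pixels"][v[k],u[k]].astype(int)
def green(c): return (c[:,1]>c[:,0]+25)&(c[:,1]>c[:,2]+15)
def circ(P):
    A=np.c_[2*P[:,:2],np.ones(len(P))]; s=np.linalg.lstsq(A,(P[:,:2]**2).sum(1),rcond=None)[0]
    return s[:2],np.sqrt(s[2]+s[0]**2+s[1]**2)
E
python3 - <<'E'
from meas import *
for n,cr in(("top",(200,200,260,250)),("side",(225,235,285,310))):
    p=camera(n); P,c=cloud(p,cr); g=green(c)&(P[:,2]>40); G=P[g]
    m=G.mean(0); d=np.linalg.svd(G-m)[2][0]; d*=np.sign(d[2]); print(n,"stick",len(G),m,d,"z",G[:,2].min(),G[:,2].max(), G[G[:,2]>G[:,2].max()-8].mean(0))
    r=P[~g&(P[:,2]>93)&(P[:,2]<106)]; r=r[np.linalg.norm(r[:,:2]-np.median(r[:,:2],0),axis=1)<35]; print("rim",len(r),r.mean(0),circ(r))
    np.set_printoptions(linewidth=150)
p=camera("top"); P,c=cloud(p,(335,185,405,250)); b=P[(P[:,2]>38)&(P[:,2]<52)]
print("bank",len(b),b.mean(0),cv2.minAreaRect(b[:,:2].astype(np.float32)))
p=camera("side"); P,c=cloud(p,(310,170,400,240)); b=P[(P[:,2]>38)&(P[:,2]<50)]
print("bank",len(b),b.mean(0),cv2.minAreaRect(b[:,:2].astype(np.float32)))
E
```

```text
top stick 55 [488.1 225.7 123.8] [-0.3  0.1  1. ] z 40.55171935257316 169.13784518059782 [474.7 231.3 164.6]
rim 92 [510.1 221.5  99.9] (array([507.6, 222.5]), np.float64(23.79144801564735))
side stick 64 [476.1 236.4 140.8] [-0.4  0.1  0.9] z 101.41858009050252 164.62412493602963 [469.3 236.9 160.5]
rim 162 [504.1 227.   98.8] (array([506.8, 223.2]), np.float64(23.76527261112945))
bank 1559 [ 526.2 -156.5   45.6] ((527.224365234375, -156.52218627929688), (149.7256622314453, 111.05473327636719), 87.27970886230469)
bank 1214 [ 523.9 -151.6   44.4] ((526.7557373046875, -156.66336059570312), (154.78411865234375, 113.41143798828125), 87.57830810546875)
```

```bash
cat >> h.py <<'E'
def pose():
    o=observe(); q=o["tcp_rot"]; return o,np.array(o["ee_pos"]),Ro.from_quat([q[1],q[2],q[3],q[0]])
def mat(z,y):
    z=np.array(z,float);z/=np.linalg.norm(z);y=np.array(y,float);y-=z*(y@z);y/=np.linalg.norm(y)
    return Ro.from_matrix(np.c_[np.cross(y,z),y,z])
def plan(P,Rt=None):
    o,p,R=pose(); Rt=Rt or R
    print("shift now-axes",np.round(R.inv().apply(np.array(P)-p),1),"turn deg",np.round((R.inv()*Rt).as_rotvec(degrees=True),1),"shift after turn",np.round(Rt.inv().apply(np.array(P)-p),1),"t",o["t"])
E
python3 - <<'E'
import plant; print([x for x in dir(plant) if x[0]!='_'], getattr(plant,'pinch_z',None))
from h import *
o,p,R=pose(); print(R.as_matrix().round(3))
w=camera("wrist"); o,p,R=pose()
print("cam in tool",(R.inv().apply(-w["R"].T@w["t"]-p)).round(1),(w["R"]@R.as_matrix()).round(3),w["camera_matrix"][0,0])
plan([470,235,260],mat([0,0,-1],[1,0,0]));plan([470,235,260],mat([0,0,-1],[-1,0,0]))
E
```

```text
['Unreachable', 'camera', 'finish_job', 'observe', 'pinch_z', 'search_frame'] 18.8
[[ 0.891  0.454 -0.   ]
 [ 0.454 -0.891 -0.   ]
 [-0.     0.    -1.   ]]
cam in tool [  78.9    1.2 -158.2] [[ 0.     1.     0.   ]
 [-0.957  0.    -0.289]
 [-0.289  0.     0.957]] 331.0446736657836
shift now-axes [ 525.4 -621.3  -33.3] turn deg [  0.  -0. -63.] shift after turn [792.  186.5 -33.3] t 1.65
shift now-axes [ 525.4 -621.3  -33.3] turn deg [ -0.  -0. 117.] shift after turn [-792.  -186.5  -33.3] t 1.65
```

```bash
python3 -m inch '[{"xyz":[0,0,-8],"twist":[0,0,-7]},{"xyz":[0,0,-8],"twist":[0,0,-7]},{"xyz":[0,0,-8],"twist":[0,0,-7]},{"xyz":[0,0,-8],"twist":[0,0,-7]},{"xyz":[0,0,-2],"twist":[0,0,-7]},{"xyz":[0,0,0],"twist":[0,0,-7]},{"xyz":[0,0,0],"twist":[0,0,-7]},{"xyz":[0,0,0],"twist":[0,0,-7]}]' 60
python3 -m inch '[{"xyz":[0,0,0],"twist":[0,0,-7]},{"xyz":[20,5,0],"twist":[0,0,0]},{"xyz":[36,8,0],"twist":[0,0,0]},{"xyz":[36,8,0],"twist":[0,0,0]},{"xyz":[36,8,0],"twist":[0,0,0]},{"xyz":[36,8,0],"twist":[0,0,0]},{"xyz":[36,8,0],"twist":[0,0,0]},{"xyz":[36,8,0],"twist":[0,0,0]}]'
python3 -m inch '[{"xyz":[36,8,0],"twist":[0,0,0]},{"xyz":[36,8,0],"twist":[0,0,0]},{"xyz":[36,8,0],"twist":[0,0,0]},{"xyz":[36,8,0],"twist":[0,0,0]},{"xyz":[36,8,0],"twist":[0,0,0]},{"xyz":[36,8,0],"twist":[0,0,0]},{"xyz":[36,8,0],"twist":[0,0,0]},{"xyz":[36,8,0],"twist":[0,0,0]}]'
python3 - <<'E'
from h import *
o,p,R=pose(); print(p,R.as_matrix().round(3))
plan([470,235,260],mat([0,0,-1],[1,0,0]))
E
```

```text
t: 2.32
ee_pos: [283.5, -557.1, 260.8]
tcp_rot: [0.0, 0.747, 0.665, -0.0]
contact_force: [-0.2, 0.0, -1.0]
width: 59.9
finger_force: 0.0
t: 2.98
ee_pos: [336.6, -319.4, 260.9]
tcp_rot: [0.0, 0.707, 0.707, -0.0]
contact_force: [1.0, -0.9, 0.2]
width: 60.0
finger_force: 0.0
t: 3.65
ee_pos: [400.8, -31.4, 261.1]
tcp_rot: [0.001, 0.707, 0.707, 0.0]
contact_force: [1.3, -0.0, 0.1]
width: 60.2
finger_force: 0.0
[400.79256315 -31.39770422 261.09961554] [[ 0.001  1.     0.001]
 [ 1.    -0.001 -0.001]
 [-0.001  0.001 -1.   ]]
shift now-axes [266.5  69.    1. ] turn deg [ 0.1  0.  -0. ] shift after turn [266.4  69.2   1.1] t 3.65
```

```bash
python3 -m inch '[{"xyz":[36,9,0],"twist":[0,0,0]},{"xyz":[36,9,0],"twist":[0,0,0]},{"xyz":[36,9,0],"twist":[0,0,0]},{"xyz":[36,9,0],"twist":[0,0,0]},{"xyz":[36,9,0],"twist":[0,0,0]},{"xyz":[36,9,0],"twist":[0,0,0]},{"xyz":[30,9,0],"twist":[0,0,0]},{"xyz":[20,6,0],"twist":[0,0,0]}]' >/dev/null
python3 - <<'E'
from meas import *
o,p,R=pose(); print(p,o["t"])
w=camera("wrist"); save(w,"w1.png")
P,c=cloud(w,(0,0,640,400)); near=(np.linalg.norm(P[:,:2]-[485,230],axis=1)<60)
G=P[green(c)&near&(P[:,2]>90)&(P[:,2]<185)]
print(len(G),G[:,2].min(),G[:,2].max())
for a in range(95,180,8):
    s=G[(G[:,2]>=a)&(G[:,2]<a+8)]
    if len(s)>3: print(a,len(s),s.mean(0),s.min(0)[:2],s.max(0)[:2])
r=P[~green(c)&near&(P[:,2]>95)&(P[:,2]<104)]; r=r[np.linalg.norm(r[:,:2]-[507,223],axis=1)<32]; print("rim",len(r),circ(r))
E
```

```text
[470.  236.4 260.8] 4.3167
226 90.17605128243778 166.28214992390872
95 4 [498.  229.4  97.2] [497.  228.3] [499.1 230.5]
111 21 [493.9 234.  115. ] [489.7 231. ] [496.8 236.7]
119 25 [491.6 234.6 122.8] [487.5 230.7] [495.3 237.3]
127 19 [488.4 236.1 130.7] [485.2 233.1] [491.9 238.2]
135 20 [485.8 237.1 138.9] [482.2 235. ] [488.7 238.9]
143 22 [482.4 238.5 147.3] [478.5 236.3] [485.5 240. ]
151 21 [477.7 239.5 155.6] [466.8 236.1] [482.7 240.9]
159 85 [476.4 236.4 163. ] [466.8 227.6] [480.7 241.5]
rim 567 (array([509.2, 222.6]), np.float64(23.64951702836334))
```

View pics/w1.png

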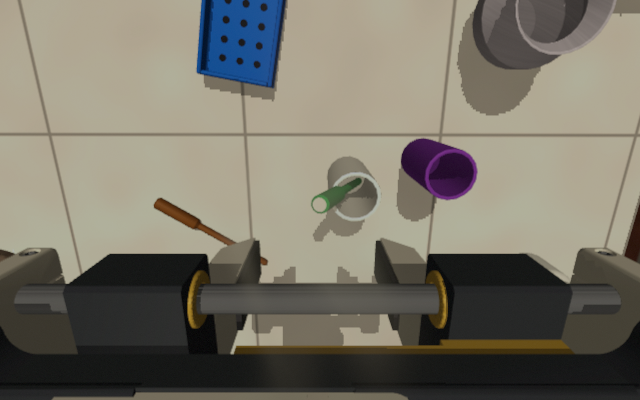

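The handle end shows at (320,204), leaning left over the cup rim at (353,196), and it lies between the fingers. Next I tilt the tool onto the stick axis.

Run:
```python
from h import *
a=np.array([-51,19,156.]);a/=np.linalg.norm(a)
tip=np.array([524,216,7]);
plan(tip+188*a,mat(-a,[1,0,0]))
```

```text
shift now-axes [-2.1 -4.4 76.4] turn deg [-17.9  -7.2  -0.9] shift after turn [  7.5 -27.6  71. ] t 4.3667
```

```bash
python3 -m inch '[{"xyz":[0,0,0],"twist":[-6,-2.4,-0.3]},{"xyz":[0,0,0],"twist":[-6,-2.4,-0.3]},{"xyz":[0,0,0],"twist":[-5.9,-2.4,-0.3]},{"xyz":[3.5,-14,35],"twist":[0,0,0]},{"xyz":[4,-13.6,20],"twist":[0,0,0]},{"xyz":[0,0,16],"twist":[0,0,0]},{"xyz":[0,0,0],"twist":[0,0,0]}]' 60
python3 - <<'E'
from meas import *
a=np.array([-51,19,156.]);a/=np.linalg.norm(a)
tip=np.array([524,216,7])
plan(tip+188*a,mat(-a,[1,0,0]));plan(tip+112*a,mat(-a,[1,0,0]))
w=camera("wrist"); save(w,"w2.png")
for k in (165,140,110): print(proj(w,tip+k*a))
E
```

```text
t: 4.95
ee_pos: [464.4, 228.9, 181.6]
tcp_rot: [0.154, 0.692, 0.703, 0.063]
contact_force: [0.7, -0.3, -0.2]
width: 60.4
finger_force: 0.0
shift now-axes [ 8.2  2.7 -3.3] turn deg [-0.3  0.5 -0.1] shift after turn [ 8.3  2.8 -3.3] t 4.95
shift now-axes [ 8.9  3.1 72.6] turn deg [-0.3  0.5 -0.1] shift after turn [ 8.3  2.8 72.7] t 4.95
[320.3 226.8]
[320.2 212.4]
[320.  198.9]
```

View pics/w2.png

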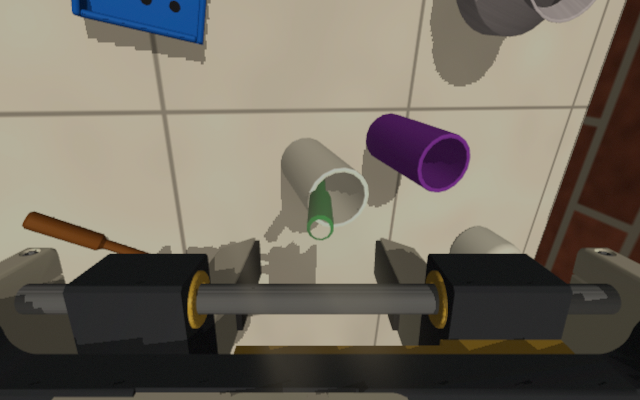

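The handle end at (320,229) agrees with the predicted (320,227). I centre on it, descend along its axis and grip.

```bash
python3 -m inch '[{"xyz":[8.5,2.8,0],"twist":[0,0.5,0]},{"xyz":[0,0,16],"twist":[0,0,0]},{"xyz":[0,0,16],"twist":[0,0,0]},{"xyz":[0,0,16],"twist":[0,0,0]},{"xyz":[0,0,14],"twist":[0,0,0]},{"xyz":[0,0,10],"twist":[0,0,0]},{"xyz":[0,0,0],"twist":[0,0,0]}]' 60
python3 - <<'E'
from h import *
a=np.array([-51,19,156.]);a/=np.linalg.norm(a)
tip=np.array([524,216,7]); plan(tip+112*a,mat(-a,[1,0,0]))
E
python3 -m inch '[{"xyz":[0,0,0],"twist":[0,0,0]},{"xyz":[0,0,0],"twist":[0,0,0]},{"xyz":[0,0,0],"twist":[0,0,0]},{"xyz":[0,0,0],"twist":[0,0,0]},{"xyz":[0,0,0],"twist":[0,0,0]},{"xyz":[0,0,0],"twist":[0,0,0]}]' 0
```

```text
t: 5.58
ee_pos: [491.1, 230.9, 115.5]
tcp_rot: [0.151, 0.692, 0.703, 0.068]
contact_force: [-0.6, -1.0, 0.1]
width: 60.0
finger_force: 0.0
shift now-axes [-1.7 -2.5  2.3] turn deg [-0.1 -0.1 -0.2] shift after turn [-1.7 -2.5  2.3] t 5.5833
t: 6.08
ee_pos: [490.4, 231.3, 116.5]
tcp_rot: [0.151, 0.691, 0.703, 0.069]
contact_force: [0.3, 0.2, 0.0]
width: 24.5
finger_force: 0.0
```

```bash
python3 -m inch '[{"xyz":[0,0,0],"twist":[0,0,0]},{"xyz":[0,0,0],"twist":[0,0,0]},{"xyz":[0,0,0],"twist":[0,0,0]},{"xyz":[0,0,0],"twist":[0,0,0]},{"xyz":[0,0,0],"twist":[0,0,0]},{"xyz":[0,0,0],"twist":[0,0,0]}]' 0
```

```text
t: 6.58
ee_pos: [490.3, 231.2, 116.0]
tcp_rot: [0.151, 0.691, 0.703, 0.069]
contact_force: [-0.8, 0.4, -0.5]
width: 15.6
finger_force: 30.0
```

```bash
python3 -m inch '[{"xyz":[0,0,-10],"twist":[0,0,0]},{"xyz":[0,0,-20],"twist":[0,0,0]},{"xyz":[0,0,-20],"twist":[0,0,0]},{"xyz":[0,0,-20],"twist":[0,0,0]},{"xyz":[0,0,-20],"twist":[0,0,0]},{"xyz":[0,0,-20],"twist":[0,0,0]},{"xyz":[0,0,-20],"twist":[0,0,0]},{"xyz":[0,0,-10],"twist":[0,0,0]}]'
python3 - <<'E'
from meas import *
P,c=cloud(camera("side"),(200,150,330,330)); g=green(c)&(P[:,2]>60)&(np.linalg.norm(P[:,:2]-[480,230],axis=1)<90)
G=P[g]; m=G.mean(0); d=np.linalg.svd(G-m)[2][0]; print("stick",len(G),m,d,"z",G[:,2].min(),G[:,2].max(),"tool z",pose()[2].as_matrix()[:,2],circ(P[(abs(P[:,2]-99.5)<4)&(np.linalg.norm(P[:,:2]-[508,223],axis=1)<32)]))
yaw=np.radians(-2.6)
plan(np.array([450,245,245]),mat([0,0,-1],[np.cos(yaw),np.sin(yaw),0]))
E
```

```text
t: 7.25
ee_pos: [446.7, 248.3, 251.2]
tcp_rot: [0.151, 0.691, 0.703, 0.07]
contact_force: [-0.4, 0.1, 0.2]
width: 15.6
finger_force: 30.0
stick 72 [461.4 243.6 196.3] [ 0.3 -0.1 -0.9] z 145.9885183824305 247.43593560937126 tool z [ 0.3 -0.1 -0.9] (array([507.1, 223. ]), np.float64(23.857850317235414))
shift now-axes [-2.9  0.5  8. ] turn deg [18.3  6.1  3.6] shift after turn [-3.6  3.2  7. ] t 7.3
```

```bash
cat >> h.py <<'E'
YAW=np.radians(-2.6); BC=np.array([527,-156.5])
RB=mat([0,0,-1],[np.cos(YAW),np.sin(YAW),0])
def B(x,y,z): 
    c,s=np.cos(YAW),np.sin(YAW); return np.array([BC[0]+c*x-s*y,BC[1]+s*x+c*y,z])
E
python3 -m inch '[{"xyz":[0,0,0],"twist":[6.1,2,1.2]},{"xyz":[0,0,0],"twist":[6.1,2,1.2]},{"xyz":[0,0,0],"twist":[6.1,2.1,1.2]},{"xyz":[-10,0,0],"twist":[0,0,0]},{"xyz":[-20,0,0],"twist":[0,0,0]},{"xyz":[-30,0,0],"twist":[0,0,0]},{"xyz":[-30,0,0],"twist":[0,0,0]},{"xyz":[-30,0,0],"twist":[0,0,0]}]'
python3 - <<'E'
from h import *
plan(B(24,39,225),RB)
E
```

```text
t: 7.97
ee_pos: [440.7, 125.4, 247.9]
tcp_rot: [0.0, 0.723, 0.69, -0.003]
contact_force: [-0.6, 0.1, -0.3]
width: 14.9
finger_force: 30.0
shift now-axes [-238.4  123.5   23.5] turn deg [-0.3  0.3 -0.1] shift after turn [-238.7  123.    22.9] t 7.9667
```

```bash
python3 -m inch '[{"xyz":[-30,15,0],"twist":[0,0,0]},{"xyz":[-32,17,0],"twist":[0,0,0]},{"xyz":[-32,17,2],"twist":[0,0,0]},{"xyz":[-32,17,2],"twist":[0,0,0]},{"xyz":[-32,17,3],"twist":[0,0,0]},{"xyz":[-32,17,3],"twist":[0,0,0]},{"xyz":[-26,13,3],"twist":[0,0,0]},{"xyz":[-16,8,2],"twist":[-0.3,0.3,0]}]'
python3 -m inch '[{"xyz":[-6,2,0],"twist":[0,0,0]},{"xyz":[0,0,0],"twist":[0,0,0]},{"xyz":[0,0,0],"twist":[0,0,0]}]'
python3 - <<'E'
from meas import *
plan(B(24,39,225),RB)
w=camera("wrist"); save(w,"w3.png")
o,p,R=pose(); print(proj(w,p+115*R.as_matrix()[:,2]))
for y in(39,13,-13,-39): print(proj(w,B(-33,y,45)),proj(w,B(33,y,45)))
P,c=cloud(w,(0,0,640,400)); b=P[(P[:,2]>40)&(P[:,2]<50)&(np.linalg.norm(P[:,:2]-BC,axis=1)<110)]; print(len(b),cv2.minAreaRect(b[:,:2].astype(np.float32)))
for n in("side","top"):
    q=camera(n); P,c=cloud(q,(250,100,450,300)); G=P[green(c)&(P[:,2]>95)&(np.linalg.norm(P[:,:2]-p[:2],axis=1)<60)]
    if len(G)>9: print(n,len(G),G[:,2].min(),G[G[:,2]<G[:,2].min()+15].mean(0),G[G[:,2]>G[:,2].max()-20].mean(0))
E
```

```text
t: 8.63
ee_pos: [551.3, -114.7, 232.5]
tcp_rot: [0.0, 0.725, 0.689, -0.0]
contact_force: [-0.4, 0.3, -1.5]
width: 15.2
finger_force: 30.0
t: 8.88
ee_pos: [552.3, -115.4, 233.7]
tcp_rot: [-0.001, 0.723, 0.69, 0.001]
contact_force: [0.5, 1.0, -1.0]
width: 15.6
finger_force: 30.0
shift now-axes [-3.2  0.6  8.7] turn deg [ 0.  -0.1 -0.1] shift after turn [-3.2  0.6  8.7] t 8.8833
[316.1 194.8]
[263.6 180. ] [325.1 180. ]
[264.8 203.2] [324.9 203.1]
[265.9 225.4] [324.8 225.3]
[266.9 246.7] [324.7 246.6]
6934 ((529.22314453125, -144.25335693359375), (123.05856323242188, 110.38616943359375), 87.25357055664062)
side 123 123.70368908061863 [ 549.4 -113.3  130.2] [ 550.7 -109.4  271. ]
```

View pics/w3.png

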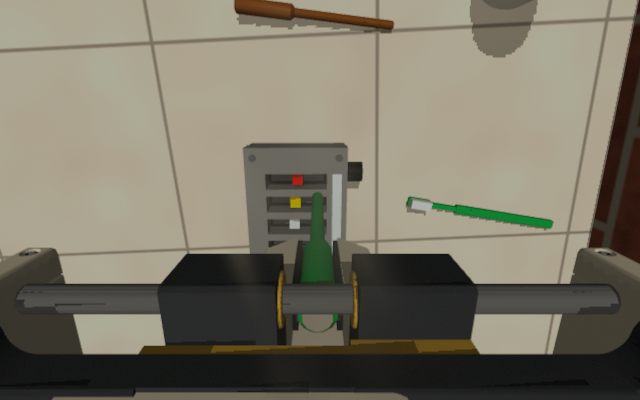

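The stick tip is at (317,196), close to the predicted (316,195). The switches sit at red (298,180), yellow (295,202) and white (294,224), all near mid-travel. Next I measure them and the slots in the same picture.

Run:
```python
from meas import *
w=camera("wrist"); im=w["pixels"].astype(int); o,p,R=pose(); K=w["camera_matrix"]
def atz(u,v,z):
    a=world(w,u,v,1.); b=world(w,u,v,2.); return a+(b-a)*((z-a[2])/(b[2]-a[2]))
def box(W): c,s=np.cos(YAW),np.sin(YAW); d=W[:2]-BC; return np.array([c*d[0]+s*d[1],-s*d[0]+c*d[1]])
r,g,b=im[...,0],im[...,1],im[...,2]
reg=np.zeros(r.shape,bool); reg[150:245,262:330]=1
for n,m in(("red",(r>150)&(g<80)),("yel",(r>150)&(g>130)&(b<90)),("white",(im.min(2)>170)&(np.arange(640)<312))):
    v,u=np.nonzero(m&reg)
    if len(u): print(n,len(u),u.min(),u.max(),v.min(),v.max(),box(atz(u.mean(),v.mean(),35.)))
v,u=np.nonzero((g>r+25)&(g>b+15)&(np.arange(400)[:,None]<215)&(np.arange(400)[:,None]>185)&(np.arange(640)<345)); print("tip px",u[v<200].mean(),v.min(), proj(w,p+115*R.as_matrix()[:,2]),proj(w,p+120*R.as_matrix()[:,2]))
P,_=cloud(w,(0,0,640,400)); bb=P[(P[:,2]>40)&(P[:,2]<50)&(np.linalg.norm(P[:,:2]-BC,axis=1)<110)]
e=[box(x) for x in bb]; e=np.array(e); print("edges box frame",np.percentile(e,[.3,99.7],axis=0))
f=np.array([box(x) for x in P[(P[:,2]<38)&(P[:,2]>12)&(np.linalg.norm(P[:,:2]-BC,axis=1)<70)]]); 
for y in(39,13,-13):
    k=f[(abs(f[:,1]-y)<12)&(abs(f[:,0])<40)]; print(y,len(k),np.percentile(k,[1,99],axis=0))
for v in (176,186,200,210): print(v,im[v,255:335:3].sum(1)//3)
```

```text
red 69 292 301 178 184 [ 2.2 36.2]
yel 70 290 299 200 206 [-0.6 10.6]
tip px 316.76785714285717 192 [316.1 195.8] [316.1 194.3]
edges box frame [[-53.1 -45.2]
 [ 56.5  73.6]]
39 832 [[-31.4  28.1]
 [ 34.1  42.9]]
13 621 [[-31.4   2. ]
 [ 34.3  16.5]]
-13 557 [[-31.3 -24.1]
 [ 34.4  -9.6]]
176 [104 103 102  91  45  45  56  55  54  53  55  54  59  56  58  58  55  58
  58  60  60  62  63  49 103 103 169]
186 [104 104 103  96  60  69  68  67  66  64  65  64  62  55  56  57  67  66
  67  69  68  69  71  70 102 102 168]
200 [104 103 104 103  57  50  61  61  61  59  58  57 107 106 107  60  57  57
  57  53  58  61  58  48 101 102 168]
210 [103 103 103 103  59  72  71  70  70  69  69  68  68  68  67  67  66  68
  68  55  60  60  59  71 102 102 167]
```

```bash
sed -i 's/BC=np.array(.*/BC=np.array([528.5,-158.3])/' h.py
python3 - <<'E'
from h import *
plan(B(22,39,150),RB)
E
```

```text
shift now-axes [-5.6 -0.4 84.4] turn deg [ 0.1 -0.1  0. ] shift after turn [-5.4 -0.3 84.4] t 9.0833
```

```bash
python3 -m inch '[{"xyz":[-3,0,10],"twist":[0,0,0]},{"xyz":[-2.5,0,20],"twist":[0,0,0]},{"xyz":[0,0,20],"twist":[0,0,0]},{"xyz":[0,0,15],"twist":[0,0,0]},{"xyz":[0,0,10],"twist":[0,0,0]},{"xyz":[0,0,5],"twist":[0,0,0]},{"xyz":[0,0,2],"twist":[0,0,0]},{"xyz":[0,0,0],"twist":[0,0,0]}]'
python3 -m inch '[{"xyz":[0,0,2],"twist":[0,0,0]},{"xyz":[0,0,2],"twist":[0,0,0]},{"xyz":[0,0,1],"twist":[0,0,0]},{"xyz":[0,0,0],"twist":[0,0,0]}]'
python3 - <<'E'
from h import *
w=camera("wrist"); save(w,"w4.png",(220,120,420,270),3); plan(B(22,39,150),RB)
E
```

```text
t: 9.75
ee_pos: [552.9, -121.7, 152.0]
tcp_rot: [-0.0, 0.724, 0.69, 0.001]
contact_force: [-0.8, 0.8, 0.3]
width: 15.7
finger_force: 30.0
t: 10.08
ee_pos: [552.9, -121.9, 147.1]
tcp_rot: [-0.0, 0.724, 0.69, 0.001]
contact_force: [-0.3, 0.1, -0.4]
width: 15.5
finger_force: 30.0
shift now-axes [ 1.6 -0.7 -2.8] turn deg [ 0.1 -0.1 -0.1] shift after turn [ 1.6 -0.7 -2.8] t 10.1333
```

View pics/w4.png

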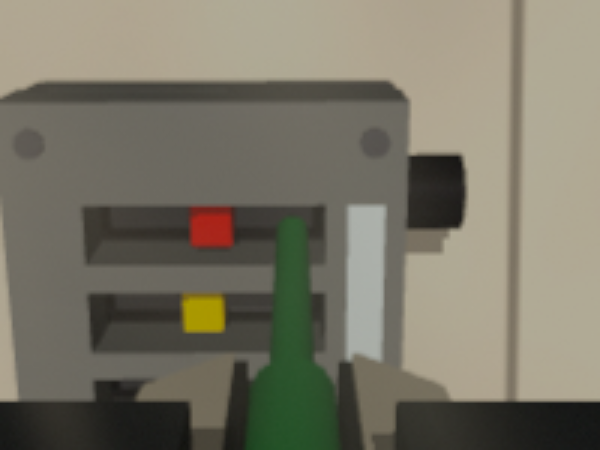

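The tip is inside the red slot at crop (292,220), clear of the red block at (212,228) and about 1.5 mm towards -y. I correct that and feel for the floor.

```bash
python3 -m inch '[{"xyz":[1.5,0,2],"twist":[0,0,0]},{"xyz":[0,0,2],"twist":[0,0,0]},{"xyz":[0,0,0],"twist":[0,0,0]}]' | grep -E "pos|contact"
python3 -m inch '[{"xyz":[0,0,1.5],"twist":[0,0,0]},{"xyz":[0,0,1.5],"twist":[0,0,0]},{"xyz":[0,0,0],"twist":[0,0,0]}]'| grep -E "pos|contact"
```

```text
ee_pos: [552.7, -120.2, 142.6]
contact_force: [-0.6, 0.8, -0.1]
ee_pos: [552.7, -120.4, 139.7]
contact_force: [0.2, -0.4, -0.8]
```

```bash
for i in 1; do python3 -m inch '[{"xyz":[0,0,1],"twist":[0,0,0]},{"xyz":[0,0,1],"twist":[0,0,0]},{"xyz":[0,0,0],"twist":[0,0,0]}]' | grep -E "pos|contact"; done
python3 -m inch '[{"xyz":[0,0,1],"twist":[0,0,0]},{"xyz":[0,0,0],"twist":[0,0,0]}]'| grep -E "pos|contact"
```

```text
ee_pos: [552.8, -120.4, 137.8]
contact_force: [0.0, 1.3, -0.6]
ee_pos: [552.8, -120.4, 136.9]
contact_force: [-0.5, 0.0, -0.6]
```

```bash
python3 -m inch '[{"xyz":[0,0,1],"twist":[0,0,0]},{"xyz":[0,0,1],"twist":[0,0,0]},{"xyz":[0,0,0],"twist":[0,0,0]}]' | grep -E "pos|contact"
python3 -m inch '[{"xyz":[0,0,1],"twist":[0,0,0]},{"xyz":[0,0,0],"twist":[0,0,0]}]'| grep -E "pos|contact"
```

```text
ee_pos: [552.8, -120.4, 134.8]
contact_force: [-0.4, 0.7, -1.1]
ee_pos: [553.2, -120.4, 134.5]
contact_force: [-0.7, -0.5, 5.0]
```

Floor found at TCP z≈134.7, so the tip is 115 mm below the TCP. I raise 4 mm and push red towards -x.

```bash
python3 -m inch '[{"xyz":[0,0,-2.5],"twist":[0,0,0]},{"xyz":[0,0,-2],"twist":[0,0,0]},{"xyz":[0,-2.5,0],"twist":[0,0,0]},{"xyz":[0,-2.5,0],"twist":[0,0,0]},{"xyz":[0,-2,0],"twist":[0,0,0]},{"xyz":[0,-1.5,0],"twist":[0,0,0]},{"xyz":[0,0,0],"twist":[0,0,0]}]' | grep -E "pos|contact"
python3 -m inch '[{"xyz":[0,-1,0],"twist":[0,0,0]},{"xyz":[0,-1,0],"twist":[0,0,0]},{"xyz":[0,-1,0],"twist":[0,0,0]},{"xyz":[0,0,0],"twist":[0,0,0]}]'| grep -E "pos|contact"
python3 -m inch '[{"xyz":[0,-1,0],"twist":[0,0,0]},{"xyz":[0,-1,0],"twist":[0,0,0]},{"xyz":[0,-1,0],"twist":[0,0,0]},{"xyz":[0,0,0],"twist":[0,0,0]}]'| grep -E "pos|contact"
```

```text
ee_pos: [543.9, -120.0, 138.4]
contact_force: [-0.7, 0.7, -0.2]
ee_pos: [541.2, -119.8, 138.5]
contact_force: [-0.4, 1.0, -0.8]
ee_pos: [539.3, -119.7, 138.8]
contact_force: [4.2, 0.4, -3.4]
```

```bash
for i in 1; do python3 -m inch '[{"xyz":[0,-1,0],"twist":[0,0,0]},{"xyz":[0,-1,0],"twist":[0,0,0]},{"xyz":[0,0,0],"twist":[0,0,0]}]' | grep -E "pos|contact"; done
python3 -m inch '[{"xyz":[0,-1,0],"twist":[0,0,0]},{"xyz":[0,-1,0],"twist":[0,0,0]},{"xyz":[0,0,0],"twist":[0,0,0]}]' | grep -E "pos|contact"
python3 -m inch '[{"xyz":[0,-1,0],"twist":[0,0,0]},{"xyz":[0,-1,0],"twist":[0,0,0]},{"xyz":[0,0,0],"twist":[0,0,0]}]' | grep -E "pos|contact"
python3 -m inch '[{"xyz":[0,-1,0],"twist":[0,0,0]},{"xyz":[0,-1,0],"twist":[0,0,0]},{"xyz":[0,0,0],"twist":[0,0,0]}]' | grep -E "pos|contact"
```

```text
ee_pos: [538.1, -119.6, 139.0]
contact_force: [7.3, 0.1, -5.0]
ee_pos: [536.6, -119.5, 139.1]
contact_force: [6.9, -0.5, -5.3]
ee_pos: [534.6, -119.4, 139.1]
contact_force: [7.7, -0.1, -5.3]
ee_pos: [532.6, -119.3, 139.1]
contact_force: [7.2, -0.3, -5.9]
```

```bash
for i in 1; do python3 -m inch '[{"xyz":[0,-1,0],"twist":[0,0,0]},{"xyz":[0,-1,0],"twist":[0,0,0]},{"xyz":[0,0,0],"twist":[0,0,0]}]' | grep -E "pos|contact"; done
python3 -m inch '[{"xyz":[0,-1,0],"twist":[0,0,0]},{"xyz":[0,-1,0],"twist":[0,0,0]},{"xyz":[0,0,0],"twist":[0,0,0]}]' | grep -E "pos|contact"
python3 -m inch '[{"xyz":[0,-1,0],"twist":[0,0,0]},{"xyz":[0,0,0],"twist":[0,0,0]}]' | grep -E "pos|contact"
```

```text
ee_pos: [530.6, -119.2, 139.1]
contact_force: [7.1, -0.7, -5.6]
ee_pos: [528.6, -119.1, 139.2]
contact_force: [8.1, -0.7, -5.1]
ee_pos: [527.9, -119.1, 139.2]
contact_force: [8.4, 0.2, -6.2]
```

```bash
python3 -m inch '[{"xyz":[0,-1,0],"twist":[0,0,0]},{"xyz":[0,-1,0],"twist":[0,0,0]},{"xyz":[0,0,0],"twist":[0,0,0]}]' | grep -E "pos|contact"
python3 -m inch '[{"xyz":[0,-1,0],"twist":[0,0,0]},{"xyz":[0,0,0],"twist":[0,0,0]}]' | grep -E "pos|contact"
python3 - <<'E'
from h import *
w=camera("wrist"); save(w,"w5.png",(220,120,420,270),3); print(observe()["t"])
E
```

```text
ee_pos: [526.4, -118.9, 139.4]
contact_force: [9.1, -0.1, -5.3]
ee_pos: [525.6, -118.8, 139.4]
contact_force: [9.7, 0.6, -6.8]
14.85
```

View pics/w5.png

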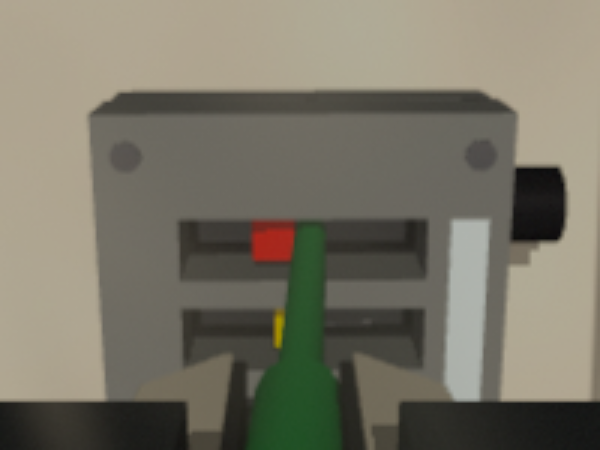

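Red is at crop (275,240), about 7.8 mm left of the slot's middle at 303, so it is essentially OFF. The force is rising, so I push a little further to confirm the stop.

```bash
python3 -m inch '[{"xyz":[0,-1,0],"twist":[0,0,0]},{"xyz":[0,-1,0],"twist":[0,0,0]},{"xyz":[0,0,0],"twist":[0,0,0]}]' | grep -E "pos|contact"
python3 -m inch '[{"xyz":[0,-1,0],"twist":[0,0,0]},{"xyz":[0,0,0],"twist":[0,0,0]}]' | grep -E "pos|contact"
```

```text
ee_pos: [523.8, -118.8, 139.5]
contact_force: [10.7, -0.3, -6.8]
ee_pos: [522.9, -118.7, 139.5]
contact_force: [10.8, -0.3, -5.2]
```

```bash
python3 -m inch '[{"xyz":[0,-1,0],"twist":[0,0,0]},{"xyz":[0,-1,0],"twist":[0,0,0]},{"xyz":[0,0,0],"twist":[0,0,0]}]' | grep -E "pos|contact"
python3 -m inch '[{"xyz":[0,4,0],"twist":[0,0,0]},{"xyz":[0,6,0],"twist":[0,0,0]},{"xyz":[0,6,0],"twist":[0,0,0]},{"xyz":[0,6,-2],"twist":[0,0,0]},{"xyz":[0,0,-15],"twist":[0,0,0]},{"xyz":[0,0,-20],"twist":[0,0,0]},{"xyz":[0,0,-10],"twist":[0,0,0]},{"xyz":[0,0,0],"twist":[0,0,0]}]'
python3 - <<'E'
from meas import *
o,p,R=pose()
w=camera("wrist"); save(w,"w6.png",(220,120,420,270),3)
print(proj(w,p+115*R.as_matrix()[:,2])-[220,120], o["t"])
P,c=cloud(camera("side"),(250,100,450,300)); G=P[green(c)&(P[:,2]>60)&(np.linalg.norm(P[:,:2]-p[:2],axis=1)<60)]; print(G[:,2].min(),G[G[:,2]<G[:,2].min()+15].mean(0),G[G[:,2]>G[:,2].max()-20].mean(0))
plan(B(-22,13,180),RB)
E
```

```text
ee_pos: [521.1, -118.6, 139.6]
contact_force: [11.4, -1.0, -5.7]
t: 16.18
ee_pos: [540.4, -119.8, 187.5]
tcp_rot: [0.001, 0.724, 0.69, 0.002]
contact_force: [1.0, -0.2, -0.6]
width: 15.6
finger_force: 29.9
[96.  75.5] 16.1833
72.9908386502063 [ 537.  -117.7   79.8] [ 537.6 -114.1  220.7]
shift now-axes [-25.9 -30.7   5.1] turn deg [ 0.  -0.1 -0.1] shift after turn [-25.8 -30.8   5.2] t 16.2833
```

View pics/w6.png

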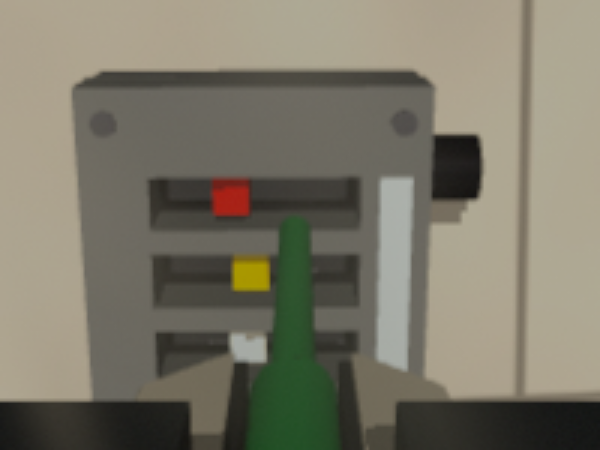

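Red is home at crop (231,197), with the slot's middle at 255, and the stick is straight again. I move on to yellow, approaching on its -x side.

```bash
python3 -m inch '[{"xyz":[-10,-12,0],"twist":[0,0,0]},{"xyz":[-10,-12,0],"twist":[0,0,0]},{"xyz":[-6,-7,0],"twist":[0,0,0]},{"xyz":[0,0,0],"twist":[0,0,0]},{"xyz":[0,0,0],"twist":[0,0,0]}]' | grep -E "pos|contact"
python3 - <<'E'
from h import *
plan(B(-22,13,139),RB);plan(B(-22,13,139))
E
```

```text
ee_pos: [506.8, -144.6, 184.9]
contact_force: [1.4, -0.2, 0.8]
shift now-axes [ 0.2  0.3 45.9] turn deg [ 0.  -0.1 -0.2] shift after turn [ 0.3  0.3 45.9] t 16.7
shift now-axes [ 0.2  0.3 45.9] turn deg [0. 0. 0.] shift after turn [ 0.2  0.3 45.9] t 16.7
```

```bash
python3 -m inch '[{"xyz":[0,0,10],"twist":[0,0,0]},{"xyz":[0,0,10],"twist":[0,0,0]},{"xyz":[0,0,5],"twist":[0,0,0]},{"xyz":[0,0,3],"twist":[0,0,0]},{"xyz":[0,0,3],"twist":[0,0,0]},{"xyz":[0,0,0],"twist":[0,0,0]}]' | grep -E "pos|contact"
python3 -m inch '[{"xyz":[0,0,5],"twist":[0,0,0]},{"xyz":[0,0,5],"twist":[0,0,0]},{"xyz":[0,0,4],"twist":[0,0,0]},{"xyz":[0,0,0],"twist":[0,0,0]},{"xyz":[0,2.5,0],"twist":[0,0,0]},{"xyz":[0,2.5,0],"twist":[0,0,0]},{"xyz":[0,1.5,0],"twist":[0,0,0]},{"xyz":[0,0,0],"twist":[0,0,0]}]' | grep -E "pos|contact"
python3 -m inch '[{"xyz":[0,1,0],"twist":[0,0,0]},{"xyz":[0,1,0],"twist":[0,0,0]},{"xyz":[0,1,0],"twist":[0,0,0]},{"xyz":[0,0,0],"twist":[0,0,0]}]'| grep -E "pos|contact"
python3 -m inch '[{"xyz":[0,1,0],"twist":[0,0,0]},{"xyz":[0,1,0],"twist":[0,0,0]},{"xyz":[0,1,0],"twist":[0,0,0]},{"xyz":[0,0,0],"twist":[0,0,0]}]'| grep -E "pos|contact"
```

```text
ee_pos: [507.0, -144.0, 153.7]
contact_force: [-0.7, -0.0, 0.2]
ee_pos: [514.4, -144.5, 140.7]
contact_force: [-0.1, -0.0, -0.9]
ee_pos: [516.0, -144.7, 140.2]
contact_force: [-3.8, 0.0, 1.0]
ee_pos: [517.7, -144.8, 139.9]
contact_force: [-6.8, -0.1, 4.2]
```

```bash
python3 -m inch '[{"xyz":[0,1.5,0],"twist":[0,0,0]},{"xyz":[0,1.5,0],"twist":[0,0,0]},{"xyz":[0,1.5,0],"twist":[0,0,0]},{"xyz":[0,1.5,0],"twist":[0,0,0]},{"xyz":[0,0,0],"twist":[0,0,0]}]'| grep -E "pos|contact"
python3 -m inch '[{"xyz":[0,1.5,0],"twist":[0,0,0]},{"xyz":[0,1.5,0],"twist":[0,0,0]},{"xyz":[0,1,0],"twist":[0,0,0]},{"xyz":[0,0,0],"twist":[0,0,0]}]'| grep -E "pos|contact"
python3 -m inch '[{"xyz":[0,1,0],"twist":[0,0,0]},{"xyz":[0,1,0],"twist":[0,0,0]},{"xyz":[0,0,0],"twist":[0,0,0]}]'| grep -E "pos|contact"
```

```text
ee_pos: [523.6, -145.1, 139.9]
contact_force: [-8.3, 0.7, 3.9]
ee_pos: [527.6, -145.3, 139.9]
contact_force: [-7.9, 0.8, 4.0]
ee_pos: [529.1, -145.5, 139.8]
contact_force: [-9.3, -0.7, 7.1]
```

```bash
python3 -m inch '[{"xyz":[0,1,0],"twist":[0,0,0]},{"xyz":[0,1,0],"twist":[0,0,0]},{"xyz":[0,0,0],"twist":[0,0,0]}]'| grep -E "pos|contact"
```

```text
ee_pos: [530.6, -145.6, 139.6]
contact_force: [-9.9, 0.7, 4.0]
```

```bash
python3 -m inch '[{"xyz":[0,1.5,0],"twist":[0,0,0]},{"xyz":[0,1.5,0],"twist":[0,0,0]},{"xyz":[0,0,0],"twist":[0,0,0]}]'| grep -E "pos|contact"
python3 -m inch '[{"xyz":[0,1,0],"twist":[0,0,0]},{"xyz":[0,1,0],"twist":[0,0,0]},{"xyz":[0,0,0],"twist":[0,0,0]}]'| grep -E "pos|contact"
cat > sw.py <<'E'
from meas import *
w=camera("wrist"); im=w["pixels"].astype(int); r,g,b=[im[...,i] for i in range(3)]
def atz(u,v,z):
    a=world(w,u,v,1.); c=world(w,u,v,2.); return a+(c-a)*((z-a[2])/(c[2]-a[2]))
def box(W): c,s=np.cos(YAW),np.sin(YAW); d=W[:2]-BC; return np.array([c*d[0]+s*d[1],-s*d[0]+c*d[1]])
v,u=np.mgrid[0:400,0:640]; D=np.stack(world(w,u.ravel(),v.ravel(),1.)-(-w["R"].T@w["t"]),0); C=-w["R"].T@w["t"]
X=C+D*((35-C[2])/D[:,2])[:,None]; e=X[:,:2]-BC; c,s=np.cos(YAW),np.sin(YAW); bx=(c*e[:,0]+s*e[:,1]).reshape(400,640); by=(-s*e[:,0]+c*e[:,1]).reshape(400,640)
for n,y,m in(("red",39,(r>120)&(g<80)),("yel",13,(r>120)&(g>90)&(b<70)),("white",-13,im.min(2)>140),("blue",-39,(b>r+50)&(b>100))):
    k=m&(abs(bx)<31)&(abs(by-y)<9)
    if k.sum()>5: print(n,k.sum(),np.percentile(bx[k],[2,98]).round(1),by[k].mean().round(1))
E
python3 sw.py
```

```text
ee_pos: [533.2, -145.7, 139.4]
contact_force: [-11.0, 0.8, 5.0]
ee_pos: [534.9, -145.8, 139.3]
contact_force: [-11.6, 0.5, 5.0]Traceback (most recent call last):
  File "sw.py", line 6, in <module>
    v,u=np.mgrid[0:400,0:640]; D=np.stack(world(w,u.ravel(),v.ravel(),1.)-(-w["R"].T@w["t"]),0); C=-w["R"].T@w["t"]
                                          ~~~~~^^^^^^^^^^^^^^^^^^^^^^^^^^
  File "h.py", line 12, in world
    c=np.stack([(u-K[0,2])/K[0,0]*d,(v-K[1,2])/K[1,1]*d,d],-1)
    raise ValueError('all input arrays must have the same shape')
ValueError: all input arrays must have the same shape
```

```bash
sed -i 's/^v,u=np.mgrid.*/v,u=np.mgrid[0:400,0:640]; C=-w["R"].T@w["t"]; D=world(w,u.ravel(),v.ravel(),np.ones(u.size))-C/' sw.py
python3 -m inch '[{"xyz":[0,-5,0],"twist":[0,0,0]},{"xyz":[0,-6,0],"twist":[0,0,0]},{"xyz":[0,-6,0],"twist":[0,0,0]},{"xyz":[0,-6,-5],"twist":[0,0,0]},{"xyz":[0,0,-15],"twist":[0,0,0]},{"xyz":[0,0,-18],"twist":[0,0,0]},{"xyz":[0,0,-8],"twist":[0,0,0]},{"xyz":[0,0,0],"twist":[0,0,0]}]'
python3 sw.py
python3 - <<'E'
from h import *
plan(B(-22,-13,185),RB)
E
```

```text
t: 21.0
ee_pos: [517.4, -144.9, 188.8]
tcp_rot: [0.002, 0.724, 0.69, 0.002]
contact_force: [0.8, 0.3, -0.7]
width: 15.4
finger_force: 30.0
red 120 [-13.6  -3.2] 37.6
yel 143 [ 2.7 13.5] 13.1
white 58 [-4.  2.] -13.8
blue 45 [-2.9  2.2] -39.4
shift now-axes [-25.9  -9.5   2.4] turn deg [ 0.2 -0.1 -0.1] shift after turn [-25.9  -9.5   2.4] t 21.05
```

Both red and yellow measure home. White is next, then blue.

```bash
python3 -m inch '[{"xyz":[-10,-4,0],"twist":[0,0,0]},{"xyz":[-10,-4,0],"twist":[0,0,0]},{"xyz":[-6,-1.5,0],"twist":[0,0,0]},{"xyz":[0,0,0],"twist":[0,0,0]},{"xyz":[0,0,0],"twist":[0,0,0]}]' | grep -E "pos|contact"
python3 sw.py
python3 - <<'E'
from h import *
plan(B(-22,-13,139),RB)
E
```

```text
ee_pos: [504.4, -171.1, 185.9]
contact_force: [-0.1, 0.5, -0.8]
red 130 [-13.2  -3.1] 37.6
yel 175 [ 1.9 13.3] 13.1
white 107 [-8.2  1.5] -13.9
blue 122 [-8.9  2. ] -40.0
shift now-axes [ 0.1  1.2 47. ] turn deg [ 0.  -0.1 -0.2] shift after turn [ 0.2  1.2 47. ] t 21.5167
```

```bash
python3 -m inch '[{"xyz":[0,1,10],"twist":[0,0,0]},{"xyz":[0,0,10],"twist":[0,0,0]},{"xyz":[0,0,5],"twist":[0,0,0]},{"xyz":[0,0,3],"twist":[0,0,0]},{"xyz":[0,0,3],"twist":[0,0,0]},{"xyz":[0,0,0],"twist":[0,0,0]}]' | grep -E "pos|contact"
python3 -m inch '[{"xyz":[0,0,5],"twist":[0,0,0]},{"xyz":[0,0,5],"twist":[0,0,0]},{"xyz":[0,0,5],"twist":[0,0,0]},{"xyz":[0,0,0],"twist":[0,0,0]},{"xyz":[0,2.5,0],"twist":[0,0,0]},{"xyz":[0,2.5,0],"twist":[0,0,0]},{"xyz":[0,1.5,0],"twist":[0,0,0]},{"xyz":[0,0,0],"twist":[0,0,0]}]' | grep -E "pos|contact"
python3 -m inch '[{"xyz":[0,1,0],"twist":[0,0,0]},{"xyz":[0,1,0],"twist":[0,0,0]},{"xyz":[0,1,0],"twist":[0,0,0]},{"xyz":[0,1,0],"twist":[0,0,0]},{"xyz":[0,0,0],"twist":[0,0,0]}]'| grep -E "pos|contact"
python3 -m inch '[{"xyz":[0,1,0],"twist":[0,0,0]},{"xyz":[0,1,0],"twist":[0,0,0]},{"xyz":[0,1,0],"twist":[0,0,0]},{"xyz":[0,0,0],"twist":[0,0,0]}]'| grep -E "pos|contact"
```

```text
ee_pos: [505.7, -170.0, 154.6]
contact_force: [0.1, 0.5, -0.3]
ee_pos: [513.1, -170.5, 140.6]
contact_force: [1.1, -0.2, -0.3]
ee_pos: [515.2, -170.7, 140.1]
contact_force: [-5.5, -0.1, 1.9]
ee_pos: [517.3, -170.9, 139.8]
contact_force: [-7.0, 0.3, 5.4]
```

```bash
python3 -m inch '[{"xyz":[0,1.5,0],"twist":[0,0,0]},{"xyz":[0,1.5,0],"twist":[0,0,0]},{"xyz":[0,1.5,0],"twist":[0,0,0]},{"xyz":[0,1.5,0],"twist":[0,0,0]},{"xyz":[0,0,0],"twist":[0,0,0]}]'| grep -E "pos|contact"
python3 -m inch '[{"xyz":[0,1.5,0],"twist":[0,0,0]},{"xyz":[0,1.5,0],"twist":[0,0,0]},{"xyz":[0,1,0],"twist":[0,0,0]},{"xyz":[0,0,0],"twist":[0,0,0]}]'| grep -E "pos|contact"
python3 -m inch '[{"xyz":[0,1,0],"twist":[0,0,0]},{"xyz":[0,1,0],"twist":[0,0,0]},{"xyz":[0,1,0],"twist":[0,0,0]},{"xyz":[0,0,0],"twist":[0,0,0]}]'| grep -E "pos|contact"
python3 -m inch '[{"xyz":[0,1,0],"twist":[0,0,0]},{"xyz":[0,1,0],"twist":[0,0,0]},{"xyz":[0,0,0],"twist":[0,0,0]}]'| grep -E "pos|contact"
```

```text
ee_pos: [523.3, -171.2, 139.8]
contact_force: [-7.7, 0.1, 4.4]
ee_pos: [527.3, -171.3, 139.8]
contact_force: [-8.0, 0.9, 4.5]
ee_pos: [529.8, -171.6, 139.7]
contact_force: [-9.6, 0.2, 6.0]
ee_pos: [531.4, -171.7, 139.7]
contact_force: [-9.6, -0.3, 7.1]
```

```bash
python3 -m inch '[{"xyz":[0,1.5,0],"twist":[0,0,0]},{"xyz":[0,1.5,0],"twist":[0,0,0]},{"xyz":[0,1,0],"twist":[0,0,0]},{"xyz":[0,0,0],"twist":[0,0,0]}]'| grep -E "pos|contact"
python3 -m inch '[{"xyz":[0,-5,0],"twist":[0,0,0]},{"xyz":[0,-6,0],"twist":[0,0,0]},{"xyz":[0,-6,0],"twist":[0,0,0]},{"xyz":[0,-6,-5],"twist":[0,0,0]},{"xyz":[0,0,-15],"twist":[0,0,0]},{"xyz":[0,0,-18],"twist":[0,0,0]},{"xyz":[0,0,-8],"twist":[0,0,0]},{"xyz":[0,0,0],"twist":[0,0,0]}]'
python3 sw.py
python3 - <<'E'
from h import *
plan(B(-22,-39,185),RB)
E
```

```text
ee_pos: [534.6, -171.8, 139.3]
contact_force: [-11.3, -0.9, 5.2]
t: 25.77
ee_pos: [517.2, -170.9, 188.8]
tcp_rot: [0.002, 0.724, 0.69, 0.002]
contact_force: [-0.1, -0.5, -1.0]
width: 15.8
finger_force: 29.9
red 129 [-13.5  -2.3] 37.6
yel 166 [ 2.5 13. ] 13.3
white 117 [ 2.7 13.4] -14.0
blue 59 [-3.1  1.9] -39.6
shift now-axes [-25.9 -10.4   2.3] turn deg [ 0.2 -0.1 -0.1] shift after turn [-25.8 -10.5   2.4] t 25.8167
```

```bash
python3 -m inch '[{"xyz":[-10,-4,0],"twist":[0,0,0]},{"xyz":[-10,-4,0],"twist":[0,0,0]},{"xyz":[-6,-1.5,0],"twist":[0,0,0]},{"xyz":[0,0,0],"twist":[0,0,0]},{"xyz":[0,0,0],"twist":[0,0,0]}]' | grep -E "pos|contact"
python3 sw.py|tail -1
python3 - <<'E'
from h import *
plan(B(-22,-39,139),RB)
E
python3 -m inch '[{"xyz":[0,0,10],"twist":[0,0,0]},{"xyz":[0,0,10],"twist":[0,0,0]},{"xyz":[0,0,5],"twist":[0,0,0]},{"xyz":[0,0,3],"twist":[0,0,0]},{"xyz":[0,0,3],"twist":[0,0,0]},{"xyz":[0,0,0],"twist":[0,0,0]}]' | grep -E "pos|contact"
```

```text
ee_pos: [504.2, -197.1, 185.8]
contact_force: [0.4, 0.6, 0.6]
blue 120 [-9.2  1.5] -39.8
shift now-axes [ 0.1  0.2 47. ] turn deg [ 0.  -0.1 -0.2] shift after turn [ 0.2  0.3 47. ] t 26.2833
ee_pos: [504.4, -195.9, 154.6]
contact_force: [-0.4, 0.3, -1.1]
```

```bash
python3 -m inch '[{"xyz":[0,0,5],"twist":[0,0,0]},{"xyz":[0,0,5],"twist":[0,0,0]},{"xyz":[0,0,5],"twist":[0,0,0]},{"xyz":[0,0,0],"twist":[0,0,0]},{"xyz":[0,2.5,0],"twist":[0,0,0]},{"xyz":[0,2.5,0],"twist":[0,0,0]},{"xyz":[0,2,0],"twist":[0,0,0]},{"xyz":[0,0,0],"twist":[0,0,0]}]' | grep -E "pos|contact"
python3 -m inch '[{"xyz":[0,1,0],"twist":[0,0,0]},{"xyz":[0,1,0],"twist":[0,0,0]},{"xyz":[0,1,0],"twist":[0,0,0]},{"xyz":[0,1,0],"twist":[0,0,0]},{"xyz":[0,0,0],"twist":[0,0,0]}]'| grep -E "pos|contact"
python3 -m inch '[{"xyz":[0,1,0],"twist":[0,0,0]},{"xyz":[0,1,0],"twist":[0,0,0]},{"xyz":[0,1,0],"twist":[0,0,0]},{"xyz":[0,0,0],"twist":[0,0,0]}]'| grep -E "pos|contact"
python3 -m inch '[{"xyz":[0,1.5,0],"twist":[0,0,0]},{"xyz":[0,1.5,0],"twist":[0,0,0]},{"xyz":[0,1.5,0],"twist":[0,0,0]},{"xyz":[0,1.5,0],"twist":[0,0,0]},{"xyz":[0,0,0],"twist":[0,0,0]}]'| grep -E "pos|contact"
```

```text
ee_pos: [512.2, -196.5, 140.5]
contact_force: [-0.3, 0.3, -1.3]
ee_pos: [514.4, -196.7, 140.0]
contact_force: [-6.0, 0.2, 4.1]
ee_pos: [516.6, -196.9, 139.8]
contact_force: [-8.6, 0.1, 5.0]
ee_pos: [522.5, -197.2, 139.7]
contact_force: [-9.0, 0.4, 3.2]
```

```bash
python3 -m inch '[{"xyz":[0,1.5,0],"twist":[0,0,0]},{"xyz":[0,1.5,0],"twist":[0,0,0]},{"xyz":[0,1,0],"twist":[0,0,0]},{"xyz":[0,0,0],"twist":[0,0,0]}]'| grep -E "pos|contact"
python3 -m inch '[{"xyz":[0,1,0],"twist":[0,0,0]},{"xyz":[0,1,0],"twist":[0,0,0]},{"xyz":[0,1,0],"twist":[0,0,0]},{"xyz":[0,0,0],"twist":[0,0,0]}]'| grep -E "pos|contact"
```

```text
ee_pos: [526.5, -197.4, 139.7]
contact_force: [-7.5, 0.9, 4.3]
ee_pos: [529.1, -197.5, 139.7]
contact_force: [-8.8, 0.3, 6.3]
```

```bash
python3 -m inch '[{"xyz":[0,1.5,0],"twist":[0,0,0]},{"xyz":[0,1.5,0],"twist":[0,0,0]},{"xyz":[0,1,0],"twist":[0,0,0]},{"xyz":[0,0,0],"twist":[0,0,0]}]'| grep -E "pos|contact"
python3 -m inch '[{"xyz":[0,1,0],"twist":[0,0,0]},{"xyz":[0,1,0],"twist":[0,0,0]},{"xyz":[0,0,0],"twist":[0,0,0]}]'| grep -E "pos|contact"
python3 -m inch '[{"xyz":[0,-5,0],"twist":[0,0,0]},{"xyz":[0,-6,0],"twist":[0,0,0]},{"xyz":[0,-6,0],"twist":[0,0,0]},{"xyz":[0,-6,-5],"twist":[0,0,0]},{"xyz":[0,0,-15],"twist":[0,0,0]},{"xyz":[0,0,-25],"twist":[0,0,0]},{"xyz":[0,0,-25],"twist":[0,0,0]},{"xyz":[0,0,-10],"twist":[0,0,0]}]'
python3 sw.py
python3 - <<'E'
from meas import *
o,p,R=pose(); w=camera("wrist"); im=w["pixels"].astype(int); r,g,b=[im[...,i] for i in range(3)]
v,u=np.nonzero((g>r+25)&(g>b+15)&(abs(np.arange(640)-318)<35)&(np.arange(400)[:,None]>170)); k=v<v.min()+8; print("tip",u[k].mean(),v.min(),proj(w,p+115*R.as_matrix()[:,2]))
P,c=cloud(camera("side"),(200,200,300,320)); print(circ(P[(abs(P[:,2]-99.5)<4)&(np.linalg.norm(P[:,:2]-[507,223],axis=1)<35)]))
P,c=cloud(camera("top"),(200,200,260,250)); print(circ(P[(abs(P[:,2]-99.5)<5)&(np.linalg.norm(P[:,:2]-[507,223],axis=1)<35)]))
plan([508,222.5,260],mat([0,0,-1],[1,0,0]))
E
```

```text
ee_pos: [532.3, -197.8, 139.6]
contact_force: [-12.3, 0.7, 7.2]
ee_pos: [534.0, -197.9, 139.4]
contact_force: [-11.7, 0.1, 5.1]
t: 30.53
ee_pos: [516.7, -196.8, 224.2]
tcp_rot: [0.002, 0.724, 0.69, 0.003]
contact_force: [2.0, 0.1, -0.1]
width: 15.1
finger_force: 29.9
red 116 [-13.8  -2.7] 37.3
yel 148 [ 2.4 13.7] 13.0
white 102 [ 2.6 13.2] -14.0
blue 111 [ 2.8 13.6] -39.8
tip 316.3833333333333 192 [316.  195.5]
(array([507. , 223.1]), np.float64(23.8750952182908))
(array([507.7, 222.6]), np.float64(23.77862130944755))
shift now-axes [418.7 -26.5 -39.5] turn deg [ 0.1 -0.1 -2.7] shift after turn [419.4  -6.5 -40.2] t 30.7333
```

All four switches measure home. Now I bring the stick back over the cup at (507.5,222.8).

```bash
python3 -m inch '[{"xyz":[0,0,-20],"twist":[0,0,-2.7]},{"xyz":[15,0,-15],"twist":[0,0,0]},{"xyz":[30,0,-3],"twist":[0,0,0]},{"xyz":[36,-1,0],"twist":[0,0,0]},{"xyz":[36,-1,0],"twist":[0,0,0]},{"xyz":[36,-1,0],"twist":[0,0,0]},{"xyz":[36,-1,0],"twist":[0,0,0]},{"xyz":[36,-1,0],"twist":[0,0,0]}]' | grep pos
python3 -m inch '[{"xyz":[36,-1,0],"twist":[0,0,0]},{"xyz":[36,-1,0],"twist":[0,0,0]},{"xyz":[36,0,0],"twist":[0,0,0]},{"xyz":[36,0,0],"twist":[0,0,0]},{"xyz":[25,0,0],"twist":[0,0,0]},{"xyz":[15,0,0],"twist":[0,0,0]},{"xyz":[5,0,0],"twist":[0,0,0]},{"xyz":[0,0,0],"twist":[0,0,0]}]' | grep pos
python3 - <<'E'
from h import *
plan([507.5,222.8,240],mat([0,0,-1],[1,0,0]))
E
```

```text
ee_pos: [508.7, 29.5, 257.2]
ee_pos: [507.0, 218.1, 257.7]
shift now-axes [ 4.7  0.5 17.7] turn deg [-0.1 -0.1  0.1] shift after turn [ 4.7  0.5 17.7] t 32.0667
```

```bash
python3 -m inch '[{"xyz":[4.7,0.5,0],"twist":[0,0,0]},{"xyz":[0,0,8],"twist":[0,0,0]},{"xyz":[0,0,5],"twist":[0,0,0]},{"xyz":[0,0,0],"twist":[0,0,0]},{"xyz":[0,0,0],"twist":[0,0,0]}]' | grep pos
python3 - <<'E'
from meas import *
o,p,R=pose(); w=camera("wrist"); save(w,"w7.png",(220,120,420,270),3)
plan([507.5,222.8,130],mat([0,0,-1],[1,0,0]))
print(proj(w,p+115*R.as_matrix()[:,2])-[220,120])
P,c=cloud(w,(0,0,640,400)); q=P[(abs(P[:,2]-99)<4)&(np.linalg.norm(P[:,:2]-[507.5,223],axis=1)<33)&~green(c)]; print(len(q),circ(q))
for n,cr in(("side",(180,130,330,330)),("top",(180,150,300,260))):
    P,c=cloud(camera(n),cr); G=P[green(c)&(P[:,2]>100)&(np.linalg.norm(P[:,:2]-p[:2],axis=1)<40)]
    if len(G)>8: print(n,G[:,2].min(),G[G[:,2]<G[:,2].min()+15].mean(0),G[:,2].max())
E
```

```text
ee_pos: [508.3, 220.7, 245.5]
shift now-axes [  1.6  -1.  115.9] turn deg [ 0.  -0.1 -0.1] shift after turn [  1.7  -0.9 115.9] t 32.5333
[96.  75.5]
667 (array([509.4, 222.5]), np.float64(23.688173021112004))
side 134.8143062684029 [504.5 222.6 142.2] 289.76002921499014
```

View pics/w7.png

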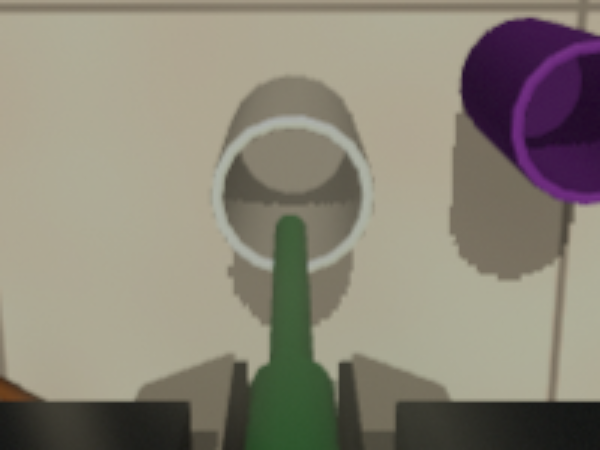

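The tip at (290,222) is over the cup opening, whose rim is centred on (293,193) at a lower level, and the grip is straight. I insert it.

```bash
python3 -m inch '[{"xyz":[1.6,0,10],"twist":[0,0,0]},{"xyz":[0,0,15],"twist":[0,0,0]},{"xyz":[0,0,15],"twist":[0,0,0]},{"xyz":[0,0,10],"twist":[0,0,0]},{"xyz":[0,0,0],"twist":[0,0,0]}]' | grep -E "pos|contact"
python3 -m inch '[{"xyz":[0,0,15],"twist":[0,0,0]},{"xyz":[0,0,15],"twist":[0,0,0]},{"xyz":[0,0,15],"twist":[0,0,0]},{"xyz":[0,0,10],"twist":[0,0,0]},{"xyz":[0,0,5],"twist":[0,0,0]},{"xyz":[0,0,0],"twist":[0,0,0]}]' | grep -E "pos|contact"
python3 -m inch '[{"xyz":[0,0,3],"twist":[0,0,0]},{"xyz":[0,0,3],"twist":[0,0,0]},{"xyz":[0,0,2],"twist":[0,0,0]},{"xyz":[0,0,0],"twist":[0,0,0]}]' | grep -E "pos|contact"
```

```text
ee_pos: [507.3, 222.7, 193.7]
contact_force: [-1.0, -0.5, -1.1]
ee_pos: [508.2, 223.5, 135.4]
contact_force: [0.2, -0.2, -0.8]
ee_pos: [508.5, 223.6, 128.1]
contact_force: [-0.5, -0.1, 0.3]
```

Now 4 mm further down in small steps, then open and wait.

```bash
python3 -m inch '[{"xyz":[0,0,2],"twist":[0,0,0]},{"xyz":[0,0,2],"twist":[0,0,0]},{"xyz":[0,0,0],"twist":[0,0,0]}]' | grep -E "pos|contact"
python3 -m inch '[{"xyz":[0,0,0],"twist":[0,0,0]},{"xyz":[0,0,0],"twist":[0,0,0]},{"xyz":[0,0,0],"twist":[0,0,0]},{"xyz":[0,0,0],"twist":[0,0,0]},{"xyz":[0,0,0],"twist":[0,0,0]},{"xyz":[0,0,0],"twist":[0,0,0]},{"xyz":[0,0,0],"twist":[0,0,0]},{"xyz":[0,0,0],"twist":[0,0,0]}]' 91
python3 -m inch '[{"xyz":[0,0,0],"twist":[0,0,0]},{"xyz":[0,0,0],"twist":[0,0,0]},{"xyz":[0,0,0],"twist":[0,0,0]},{"xyz":[0,0,0],"twist":[0,0,0]},{"xyz":[0,0,0],"twist":[0,0,0]},{"xyz":[0,0,0],"twist":[0,0,0]},{"xyz":[0,0,0],"twist":[0,0,0]},{"xyz":[0,0,0],"twist":[0,0,0]}]' 91
python3 - <<'E'
from meas import *
for n,cr in(("side",(180,130,330,330)),("top",(180,150,300,260)),("wrist",(0,0,640,400))):
    p=camera(n); P,c=cloud(p,cr); G=P[green(c)&(P[:,2]>100)&(np.linalg.norm(P[:,:2]-[507,223],axis=1)<70)]
    if len(G)>8: print(n,len(G),G[G[:,2]<G[:,2].min()+15].mean(0),G[G[:,2]>G[:,2].max()-6].mean(0),G[:,2].max())
save(p,"w8.png")
E
```

```text
ee_pos: [508.4, 223.6, 123.8]
contact_force: [0.3, -0.1, -0.9]
t: 34.8
ee_pos: [508.6, 223.7, 124.1]
tcp_rot: [-0.0, 0.707, 0.707, 0.001]
contact_force: [-0.3, 1.0, 0.5]
width: 64.2
finger_force: 0.0
t: 35.47
ee_pos: [508.5, 223.7, 124.1]
tcp_rot: [-0.0, 0.707, 0.707, 0.001]
contact_force: [0.1, -0.4, -0.8]
width: 91.0
finger_force: 0.0
side 89 [506.8 224.7 107.1] [459.6 258.4 205.2] 206.5914923907175
wrist 1109 [511.5 227.8 105.3] [510.6 246.3 206. ] 206.64718915379748
```

View pics/w8.png

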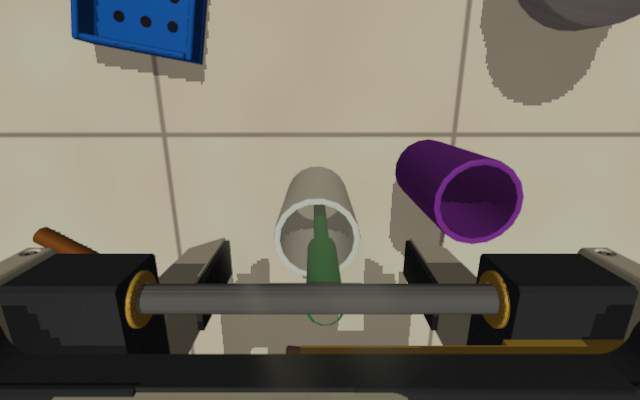

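The stick stands in the cup between the open fingers, with its handle at (322,270). The cup is upright with its rim centred on (317,238). I retreat straight up.

```bash
python3 -m inch '[{"xyz":[0,0,-5],"twist":[0,0,0]},{"xyz":[0,0,-10],"twist":[0,0,0]},{"xyz":[0,0,-20],"twist":[0,0,0]},{"xyz":[0,0,-30],"twist":[0,0,0]},{"xyz":[0,0,-30],"twist":[0,0,0]},{"xyz":[0,0,-30],"twist":[0,0,0]},{"xyz":[0,0,-20],"twist":[0,0,0]},{"xyz":[0,0,0],"twist":[0,0,0]}]'
python3 -m inch '[{"xyz":[0,0,0],"twist":[0,0,0]},{"xyz":[0,0,0],"twist":[0,0,0]},{"xyz":[0,0,0],"twist":[0,0,0]},{"xyz":[0,0,0],"twist":[0,0,0]},{"xyz":[0,0,0],"twist":[0,0,0]},{"xyz":[0,0,0],"twist":[0,0,0]}]' >/dev/null
python3 - <<'E'
from meas import *
for n,cr in(("side",(180,130,330,330)),("wrist",(0,0,640,400))):
    p=camera(n); P,c=cloud(p,cr); G=P[green(c)&(P[:,2]>60)&(P[:,2]<190)&(np.linalg.norm(P[:,:2]-[507,223],axis=1)<70)]
    if len(G)>8: print(n,len(G),G[G[:,2]<G[:,2].min()+15].mean(0),G[G[:,2]>G[:,2].max()-6].mean(0),G[:,2].max())
    q=P[(abs(P[:,2]-99)<4)&(np.linalg.norm(P[:,:2]-[507.5,223],axis=1)<33)&~green(c)]; print(len(q),circ(q),q[:,2].mean())
p=camera("top"); P,c=cloud(p,(335,185,405,250)); im=p["pixels"]; 
for l in("lota","jar","soap_dish","toothbrush","box_lid","screwdriver"): print(l,[world(p,*r["position"]) for r in search_frame(p,l)[:1]])
print(observe()["t"])
E
```

```text
t: 36.28
ee_pos: [509.9, 225.2, 274.8]
tcp_rot: [0.001, 0.707, 0.707, 0.005]
contact_force: [0.6, 1.0, 0.9]
width: 91.1
finger_force: 0.0
side 172 [507.4 226.2  88.6] [506.4 228.  170.1] 173.06824138101874
139 (array([507. , 223.1]), np.float64(23.57850840450101)) 99.21161936189804
wrist 175 [511.  228.6  85.6] [511.9 228.2 170. ] 172.50076447219263
610 (array([509.5, 222.5]), np.float64(23.662217935345552)) 99.81838491928322
lota []
jar [array([750.9,  77.7,  89. ])]
soap_dish [array([381.2, 407.8,   8.4])]
toothbrush [array([ 757.9, -175.5,    8. ])]
box_lid [array([ 443. , -432. ,    7.1])]
screwdriver [array([ 689.4, -477.6,   26.6])]
37.2333
```

```bash
python3 -m inch '[{"xyz":[0,0,0],"twist":[0,0,0]},{"xyz":[0,0,0],"twist":[0,0,0]},{"xyz":[0,0,0],"twist":[0,0,0]},{"xyz":[0,0,0],"twist":[0,0,0]},{"xyz":[0,0,0],"twist":[0,0,0]},{"xyz":[0,0,0],"twist":[0,0,0]},{"xyz":[0,0,0],"twist":[0,0,0]},{"xyz":[0,0,0],"twist":[0,0,0]}]' >/dev/null
python3 - <<'E'
from meas import *
for n,cr in(("side",(180,130,330,330)),("wrist",(0,0,640,400))):
    p=camera(n); P,c=cloud(p,cr); G=P[green(c)&(P[:,2]>60)&(P[:,2]<190)&(np.linalg.norm(P[:,:2]-[507,223],axis=1)<70)]
    print(n,len(G),G[G[:,2]<G[:,2].min()+15].mean(0),G[G[:,2]>G[:,2].max()-6].mean(0),G[:,2].max())
still=np.linalg.norm(G[G[:,2]>G[:,2].max()-6].mean(0)-[511.9,228.2,170])<1.5; print(still)
if still: print(finish_job())
E
```

```text
side 165 [506.7 226.4  91.7] [505.5 229.3 168.6] 171.53799626164115
wrist 166 [510.2 228.8  87.6] [510.5 228.9 169.9] 172.18391941139805
False
```

```bash
for i in 1 2 3; do python3 -m inch '[{"xyz":[0,0,0],"twist":[0,0,0]},{"xyz":[0,0,0],"twist":[0,0,0]},{"xyz":[0,0,0],"twist":[0,0,0]},{"xyz":[0,0,0],"twist":[0,0,0]},{"xyz":[0,0,0],"twist":[0,0,0]},{"xyz":[0,0,0],"twist":[0,0,0]},{"xyz":[0,0,0],"twist":[0,0,0]},{"xyz":[0,0,0],"twist":[0,0,0]}]' >/dev/null
python3 - <<'E'
from meas import *
for n,cr in(("side",(180,130,330,330)),("wrist",(0,0,640,400))):
    p=camera(n); P,c=cloud(p,cr); G=P[green(c)&(P[:,2]>60)&(P[:,2]<190)&(np.linalg.norm(P[:,:2]-[507,223],axis=1)<70)]
    print(n,len(G),G[G[:,2]>G[:,2].max()-6].mean(0),G[:,2].max(),observe()["t"])
E
done
```

```text
side 169 [505.1 225.9 169.1] 171.80901255599494 38.7167
wrist 191 [510.4 227.4 170. ] 172.03163141828 38.7667
side 167 [504.3 227.1 169.3] 172.07158152459596 39.4833
wrist 192 [511.  227.3 169.7] 172.24813638563162 39.5333
side 163 [503.4 227.5 169.5] 172.10443588626453 40.25
wrist 186 [509.4 228.1 169.9] 172.11325108202024 40.3
```

The side camera shows the stick standing on its flat end but slowly creeping towards -x. I lean it against the rim with a gentle finger nudge so that it is truly at rest.

```bash
python3 -m inch '[{"xyz":[0,0,30],"twist":[0,0,0]},{"xyz":[0,0,30],"twist":[0,0,0]},{"xyz":[0,0,30],"twist":[0,0,0]},{"xyz":[0,0,20],"twist":[0,0,0]},{"xyz":[0,0,10],"twist":[0,0,0]},{"xyz":[0,0,0],"twist":[0,0,0]}]' | grep -E "pos|contact"
python3 -m inch '[{"xyz":[0,-8,0],"twist":[0,0,0]},{"xyz":[0,-8,0],"twist":[0,0,0]},{"xyz":[0,-6,0],"twist":[0,0,0]},{"xyz":[0,-5,0],"twist":[0,0,0]},{"xyz":[0,-4,0],"twist":[0,0,0]},{"xyz":[0,-4,0],"twist":[0,0,0]},{"xyz":[0,-4,0],"twist":[0,0,0]},{"xyz":[0,-4,0],"twist":[0,0,0]}]' | grep -E "pos|contact"
python3 - <<'E'
from meas import *
for n,cr in(("side",(180,130,330,330)),):
    p=camera(n); P,c=cloud(p,cr); G=P[green(c)&(P[:,2]>60)&(P[:,2]<190)&(np.linalg.norm(P[:,:2]-[507,223],axis=1)<70)]
    print(n,len(G),G[G[:,2]>G[:,2].max()-6].mean(0),G[:,2].max(),observe()["t"])
E
```

```text
ee_pos: [507.4, 222.9, 147.1]
contact_force: [0.1, -0.4, 0.1]
ee_pos: [465.2, 223.6, 149.2]
contact_force: [0.8, 0.1, -0.4]
side 170 [498.  227.6 169.7] 172.62104991524347 41.5167
```

```bash
python3 -m inch '[{"xyz":[0,-3,0],"twist":[0,0,0]},{"xyz":[0,-3,0],"twist":[0,0,0]},{"xyz":[0,-3,0],"twist":[0,0,0]},{"xyz":[0,0,0],"twist":[0,0,0]},{"xyz":[0,0,0],"twist":[0,0,0]},{"xyz":[0,0,0],"twist":[0,0,0]}]' | grep -E "pos|contact"
python3 - <<'E'
from meas import *
for n,cr in(("side",(180,130,330,330)),):
    p=camera(n); P,c=cloud(p,cr); G=P[green(c)&(P[:,2]>60)&(P[:,2]<190)&(np.linalg.norm(P[:,:2]-[507,223],axis=1)<70)]
    print(n,len(G),G[G[:,2]>G[:,2].max()-6].mean(0),G[:,2].max(),observe()["t"])
E
```

```text
ee_pos: [456.6, 223.7, 149.0]
contact_force: [-0.0, 0.5, -0.3]
side 118 [471.5 225.7 165.4] 169.07652214922751 42.0667
```

It now leans on the rim. I back the fingers off, retreat and check.

```bash
python3 -m inch '[{"xyz":[0,6,0],"twist":[0,0,0]},{"xyz":[0,8,0],"twist":[0,0,0]},{"xyz":[0,4,-5],"twist":[0,0,0]},{"xyz":[0,0,-20],"twist":[0,0,0]},{"xyz":[0,0,-30],"twist":[0,0,0]},{"xyz":[0,0,-30],"twist":[0,0,0]},{"xyz":[0,0,-30],"twist":[0,0,0]},{"xyz":[0,0,-20],"twist":[0,0,0]}]' | grep -E "pos|contact"
python3 -m inch '[{"xyz":[0,0,0],"twist":[0,0,0]},{"xyz":[0,0,0],"twist":[0,0,0]},{"xyz":[0,0,0],"twist":[0,0,0]},{"xyz":[0,0,0],"twist":[0,0,0]},{"xyz":[0,0,0],"twist":[0,0,0]},{"xyz":[0,0,0],"twist":[0,0,0]},{"xyz":[0,0,0],"twist":[0,0,0]},{"xyz":[0,0,0],"twist":[0,0,0]}]' >/dev/null
python3 - <<'E'
from meas import *
for n,cr in(("side",(180,130,330,330)),("wrist",(0,0,640,400)),("side",(180,130,330,330))):
    p=camera(n); P,c=cloud(p,cr); G=P[green(c)&(P[:,2]>60)&(P[:,2]<190)&(np.linalg.norm(P[:,:2]-[507,223],axis=1)<70)]
    print(n,len(G),G[G[:,2]<G[:,2].min()+15].mean(0),G[G[:,2]>G[:,2].max()-6].mean(0),G[:,2].max())
    q=P[(abs(P[:,2]-99)<4)&(np.linalg.norm(P[:,:2]-[507.5,223],axis=1)<33)&~green(c)]; print(len(q),circ(q),q[:,2].mean())
print(observe()["t"])
E
```

```text
ee_pos: [475.3, 224.0, 287.4]
contact_force: [1.0, -0.2, 0.2]
side 98 [485.3 226.6 106.5] [471.1 226.3 165.6] 168.387820224209
143 (array([507.1, 223.1]), np.float64(23.85290993960714)) 99.32210283891447
wrist 251 [498.8 225.7  78.5] [478.3 225.  166.8] 169.49086449528087
513 (array([509.3, 222.4]), np.float64(23.687713328171824)) 99.74936969238713
side 97 [485.1 226.3 105.8] [470.8 225.6 164.5] 168.00464607792532
143 (array([507.1, 223.2]), np.float64(23.766888701206952)) 99.14287092889315
43.55
```

The stick leans at rest in the cup, the cup has not moved, and the hand is clear.

```bash
python3 -c "
from plant import *
print(finish_job())"
```

```text
the job is handed in; nothing more can be done
None
```

I handed in the job at about 43.6 s of the 72 s limit; no verdict came back. In the last pictures red was fully OFF and yellow, white and blue fully ON. The stick was back in the upright cup, tip down and at rest, after I nudged it to lean on the rim because it was slowly tipping. The last check found five of the six bystanders within about 15 mm of their first readings; the network did not report the lota.

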